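Strays back into their shelf trays

TASK

A jar, a square tin, a tea carton and a small bottle have been left about on the stockroom bench. Stand each one upright in the empty place of the cardboard shelf tray that already holds its own kind, flat on the tray's floor; set them down gently, never drop or topple them. Leave the label roll and the coffee cup where they stand, and do not knock or press on the trays and the stock already packed in them.

Things in the scene. Friction and masses are not known exactly. Their poses are not given: they have to be found in the camera images.
- jar_mid (a point): the loose round glass jar with a paper band and a steel twist-off lid: straight-sided cylinder to grip, 62 mm diameter, 84 mm high, about 0.26 kg. Point: its centre, half-way up (42 mm above its foot); z up. Starts standing upright on the bench.
- tin_mid (a point): the loose square metal tea tin: body 56 x 56 mm and 78 mm high, with a round lid 46 mm across on top, 88 mm high in all, about 0.14 kg. Point: half-way up on its axis (44 mm above its foot); x and y square to its sides, z up. Starts standing upright on the bench.
- carton_mid (a point): the loose white tea-bag carton with a grey printed band: 80 mm along its x, 46 mm along its y (grip across this), 78 mm high, about 0.07 kg. Point: its centre, half-way up (39 mm above its foot); z up. Starts standing upright on the bench.
- bottle_mid (a point): the loose small amber glass bottle with a black cap: body 42 mm diameter and straight up to 58 mm above its foot, shoulder above, cap 26 mm across, 96 mm high in all, about 0.11 kg. Point: half-way up on its axis (48 mm above its foot); z up. Starts standing upright on the bench.
- tray_jar: shelf tray holding one jar like the loose jar. Fixed card tray: floor top at z 3 mm, rim at 25 mm (45 to 55 at the far +x end). Origin: bench level, under the middle of its EMPTY place; +x along the tray to its stock, y across. The empty place is 82 x 82 mm inside, 10 mm free all round; the packed jar is centred at x +72 mm, fast, as tall as the loose one.
- tray_tin: shelf tray holding one square tin like the loose tin. Fixed card tray: floor top at z 3 mm, rim at 25 mm (45 to 55 at the far +x end). Origin: bench level, under the middle of its EMPTY place; +x along the tray to its stock, y across. The empty place is 76 x 76 mm inside, 10 mm free all round a tin square to the tray; the packed tin is centred at x +66 mm, fast, as tall as the loose one.
- tray_carton: shelf tray holding one tea carton like the loose one. Fixed card tray: floor top at z 3 mm, rim at 25 mm (45 to 55 at the far +x end). Origin: bench level, under the middle of its EMPTY place; +x along the tray to its stock, y across. The empty place is 100 (x) by 66 (y) mm inside, 10 mm free all round a carton standing with its long side along x; the packed one is centred at x +90 mm, fast, equally tall.
- tray_bottle: shelf tray holding two small bottles like the loose one. Fixed card tray: floor top at z 3 mm, rim at 25 mm (45 to 55 at the far +x end). Origin: bench level, under the middle of its EMPTY place; +x along the tray to its stock, y across. The empty place is 62 x 62 mm inside, 10 mm free all round; the packed bottles are centred at x +52 and +96 mm, fast, as tall as the loose one.
- roll_mid (a point): a loose roll of white labels standing on its end, 72 mm diameter, 56 mm high, among the stray items. Not to be moved. Point: its centre, half-way up.
- cup_mid (a point): a loose white coffee cup, 64 mm across the rim plus a handle, 58 mm high, among the stray items. Not to be moved. Point: on its axis, half-way up.

How it is judged (in metres and radians):
At the end, for the whole second after the job is handed in: Each stray stands upright (within 0.1 rad) and at rest on the floor of the tray of its own kind, inside the empty place (centre within 14 mm of the place's middle along and across the tray, height within 5 mm); label roll and cup are within 30 mm of where they started (x of jar_mid in the frame of tray_jar between -0.014 and 0.014 m and y of jar_mid in the frame of tray_jar between -0.014 and 0.014 m and z of jar_mid in the frame of tray_jar between 0.04 and 0.05 m and angle between each of jar_mid, tin_mid, carton_mid, bottle_mid's own z axis and vertical below 0.1 rad and linear speed of each of jar, tin, carton, bottle below 0.02 m/s and x of tin_mid in the frame of tray_tin between -0.014 and 0.014 m and y of tin_mid in the frame of tray_tin between -0.014 and 0.014 m and z of tin_mid in the frame of tray_tin between 0.042 and 0.052 m and x of carton_mid in the frame of tray_carton between -0.014 and 0.014 m and y of carton_mid in the frame of tray_carton between -0.014 and 0.014 m and z of carton_mid in the frame of tray_carton between 0.037 and 0.047 m and x of bottle_mid in the frame of tray_bottle between -0.014 and 0.014 m and y of bottle_mid in the frame of tray_bottle between -0.014 and 0.014 m and z of bottle_mid in the frame of tray_bottle between 0.046 and 0.056 m and distance of each of roll_mid, cup_mid from where it was at the start of the episode below 0.03 m); the robot touches nothing.
It fails at once if a stray is toppled (leans more than 0.6 rad) (angle between any of jar_mid, tin_mid, carton_mid, bottle_mid's own z axis and vertical above 0.6 rad).
It fails at once if a stray is dropped (out of the fingers and falling faster than 0.5 m/s, a fall of over about 13 mm) or slammed on its tray (over 60 N) ((linear speed of jar above 0.5 m/s and contact force between the fingers and jar below 0.05 N) or (linear speed of tin above 0.5 m/s and contact force between the fingers and tin below 0.05 N) or (linear speed of carton above 0.5 m/s and contact force between the fingers and carton below 0.05 N) or (linear speed of bottle above 0.5 m/s and contact force between the fingers and bottle below 0.05 N) or contact force between jar and tray_jar above 60 N or contact force between tin and tray_tin above 60 N or contact force between carton and tray_carton above 60 N or contact force between bottle and tray_bottle above 60 N).
It fails at once if the robot knocks or presses on a tray or its stock (over 20 N) (contact force between any of the arm, the fingers and tray_jar above 20 N or contact force between any of the arm, the fingers and tray_tin above 20 N or contact force between any of the arm, the fingers and tray_carton above 20 N or contact force between any of the arm, the fingers and tray_bottle above 20 N).
It fails at once if the label roll or the cup is pushed away (more than 30 mm) (distance of any of roll_mid, cup_mid from where it was at the start of the episode above 0.03 m).
It also fails if it takes over 104 s, if anything falls off the work surface, if the arm or the gripper's body presses on something with over 40 N, if the wrist force passes 120 N, or if a joint passes its speed limit or range.

ROBOT

A 6-joint arm with a two-finger parallel gripper is mounted at the origin on the work surface. World frame = base frame: x ahead of the robot, y to its left, z up, the work surface at z = 0. Lengths are in mm, angles in rad, forces in N, time in s.
With the tool pointing down it reaches from about 400 to 925 mm from the base axis. Payload 12.5 kg.
Tool frame: the origin (TCP) lies at the very end of the fingers, on their centre line; the grasp point (between the pads) lies 19 mm behind it; z points along the fingers, y is the direction in which the jaws open and shut (so a half turn about z gives the same grasp; the last joint's range is limited). The gripper opens to 95 mm and grips with 3 to 60 N. Pads are 20 mm wide; open, the fingers measure 119 mm over their backs; the gripper's body (75 mm by 180 mm) begins 59 mm behind the grasp point.
Start: joints at [-1.45, 0.491, 1.559, -0, 1.092, -0.106], TCP at [140.56, -609.007, 214.661] pointing down, gripper open.
Joint ranges: [-3.1, 3.1], [-0.84, 2.19], [0.05, 2.79], [-1.13, 4.28], [0.06, 2.93], [-2.69, 2.69]. Speed limits (rad/s): [2.22, 2.22, 2.79, 3.14, 3.14, 3.14].

INTERFACE

Orientations are given as [roll, pitch, yaw] about the fixed x, y, z axes, in that order (R = Rz(yaw) Ry(pitch) Rx(roll)).
In Python, from cell import env, read_camera, get_calibration gives the robot as it stands.
- The arm moves only by the tool arm_command, never from a script. Its argument "targets" is a list of rows, each a list of 3 entries, a list of its own where there are three numbers: the turn, a rotation vector about the tool's x, y, z in rad, then the shift along the tool's x, y, z in m, then the closure in counts, from 0 (fully open) to 255 (shut). In form: [[[rx, ry, rz], [tx, ty, tz], fingers], ...]. A call has 1 to 8 rows; each row is the pose to reach, as a shift and turn from the pose commanded when the call began, along the tool's axes at that moment; what a row does not reach only later rows make up. A row lasts 1/10 s, in which the tool goes at most 50 mm and 8.59 degrees, less where a joint would pass 70% of its speed; a pose out of reach is approached as far as the arm can. A call with a gripper value outside its range is refused whole. The fingers move at their own pace and stop on an object; the grip force is fixed at half the most. Time passes only in rows, so rows that repeat a pose let the fingers close. It gives the time, the measured TCP pose, the force and the opening at its end, in the units of the state.
- env.state(): the state, without advancing time (a new reading comes with each control period).
- read_camera(name): name is "scene" or "side" or "wrist"; returns (picture, depth): 384x512x3 uint8, blue, green, red; 384x512 float32, mm along the optical axis (not along the pixel's ray), 0 where there is no reading.
- get_calibration(name): a dict with "vfov" (degrees; the focal length in pixels is half the picture's height over the tangent of half this angle, whatever the lens; pixels are square), "cx", "cy" (the principal point, pixels), "world_from_camera" (4x4, takes a point from camera to world coordinates). Camera axes: x right, y down, z forward; pixel columns grow to the right and rows downward; lengths in mm; the calibration is good to about 2 mm. A picture is of the moment at which its call begins: read the wrist's pose just before it. get_calibration takes no time and is no camera call; for the wrist camera it gives the pose at the moment of the call.
- env.job_done(): hands the job in, once; it reports no verdict.
The state is a dict: "t": time; "joints": joint angles; "qvel": joint speeds; "tau": joint torques, N m; "eef_pos": TCP position; "tcp_rot": TCP orientation; "ft_force": force on the tool from outside, world axes, zero at the start; "moment": the same for the moment, N m; "opening": opening from 0.0 (shut) to 1.0 (fully open).
Only numpy, scipy, OpenCV 4.12 (cv2) and the standard library are available. Lean on these libraries where they do the work, as an engineer would, in place of code of your own. Each camera call takes 0.05 s, during which the arm holds its last target.

## Working session

There is one attempt and no reset: what is moved stays moved. The work goes in short steps, Python scripts to look and compute and a tool call to move; the robot and the scene stay as the last step left them, time stands still between calls to the robot, and variables do not carry over. Pictures are saved under pics/ and viewed, and the job is handed in when it is done.

Besides the shell and the picture viewer there is one more tool, called after ">>>" as name(argument=value, ...) on one line, values as JSON. arm_command: Moves the arm, as the interface text tells. Its arguments: {"type":"object","properties":{"targets":{"type":"array"}},"required":["targets"]}

```bash
mkdir -p pics; ls
cat > h.py <<'E'
import numpy as np, cv2
from cell import env, read_camera, get_calibration
def K(c):
    f=192/np.tan(np.radians(c['vfov'])/2); return f,c['cx'],c['cy']
def cloud(d,c):
    f,cx,cy=K(c); v,u=np.mgrid[0:d.shape[0],0:d.shape[1]]
    P=np.stack([(u-cx)/f*d,(v-cy)/f*d,d,np.ones_like(d)],-1)
    return (P@np.array(c['world_from_camera']).T)[...,:3]
E
python3 - <<'E'
from h import *
for n in ['scene','side','wrist']:
    c=get_calibration(n); im,d=read_camera(n); cv2.imwrite(f'pics/{n}0.png',im); np.savez(f'{n}0.npz',im=im,d=d,T=np.array(c['world_from_camera']))
    print(n,c)
s=env.state();print(s)
E
```

```text
pics
scene {'vfov': 42.140813027359954, 'cx': 263.413111571762, 'cy': 188.41165062880248, 'world_from_camera': array([[ 4.93048040e-01,  5.75402993e-01, -6.52545037e-01,
         1.53367824e+03],
       [ 8.69925290e-01, -3.16098261e-01,  3.78565555e-01,
        -5.92378774e+02],
       [ 1.15594014e-02, -7.54316436e-01, -6.56409244e-01,
         1.08470138e+03],
       [ 0.00000000e+00,  0.00000000e+00,  0.00000000e+00,
         1.00000000e+00]])}
side {'vfov': 43.814013658982546, 'cx': 258.1719831712742, 'cy': 191.0130596694032, 'world_from_camera': array([[-7.93160573e-01, -4.03996317e-01,  4.55722813e-01,
        -1.71213677e+01],
       [-6.08886956e-01,  5.41242061e-01, -5.79925605e-01,
         6.69336087e+02],
       [-1.23685461e-02, -7.37457801e-01, -6.75279950e-01,
         8.55339907e+02],
       [ 0.00000000e+00,  0.00000000e+00,  0.00000000e+00,
         1.00000000e+00]])}
wrist {'vfov': 69.31320385881007, 'cx': 257.0879172345081, 'cy': 187.75812258842834, 'world_from_camera': array([[ 2.24768961e-01, -9.45470477e-01, -2.35721214e-01,
         2.05590906e+02],
       [-
[... 198 characters left out ...]
+00,  0.00000000e+00,
         1.00000000e+00]])}
{'t': 0.15, 'joints': array([-1.44959734e+00,  4.91425898e-01,  1.55928548e+00, -3.42516299e-06,
        1.09174209e+00, -1.05574771e-01]), 'qvel': array([ 0.00267527, -0.00192085, -0.00305109, -0.00128948,  0.00053474,
        0.00076066]), 'tau': array([ 1.71038912e-03, -6.12895989e+01, -2.58278149e+01,  6.92366157e-02,
        4.73132206e-02, -7.71720624e-05]), 'eef_pos': array([ 140.53716915, -608.81355115,  214.20127122]), 'tcp_rot': array([-3.14073631e+00, -8.76907723e-05,  2.26775297e-01]), 'ft_force': array([ 0.26949784, -0.24326044, -0.28919715]), 'moment': array([ 0.04441624, -0.007089  , -0.06088414]), 'opening': 1.002292065678529}
```

View pics/scene0.png

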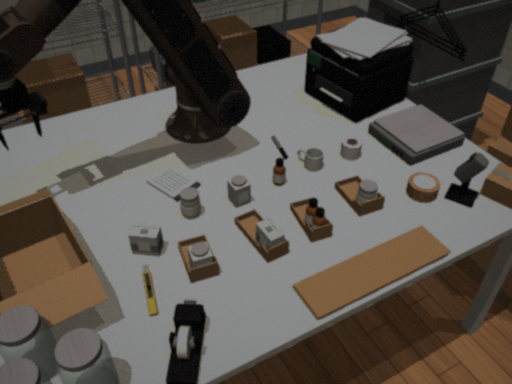

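View pics/side0.png

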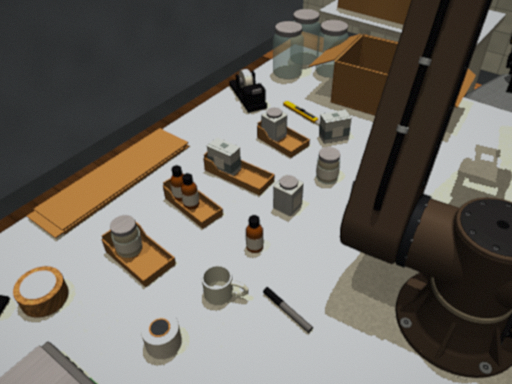

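View pics/wrist0.png

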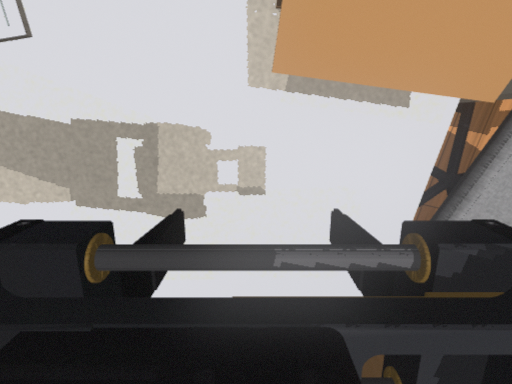

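The scene view shows the strays: carton (146,239), jar (190,202), tin (239,190) and bottle (279,172). The cup is at (313,158) and the roll at (350,150). The trays are tin (198,258), carton (262,235), bottle (311,218) and jar (360,194). Next I'll build a top-down map from both depth views.

```bash
cat > td.py <<'E'
from h import *
# top-down ortho: world x up, y left ; 1mm/px over x 300..1000,y -500..400
def topdown(names,x0=330,x1=930,y0=-480,y1=320,suf='0'):
    out={}
    for n in names:
        z=np.load(f'{n}{suf}.npz'); c=get_calibration(n); c['world_from_camera']=z['T']
        P=cloud(z['d'].astype(float),c); im=z['im']; ok=z['d']>0
        # upsample by drawing points
        H=np.full((x1-x0,y1-y0),-99.);C=np.zeros((x1-x0,y1-y0,3),np.uint8)
        pts=P[ok];col=im[ok]
        o=np.argsort(pts[:,2]);pts=pts[o];col=col[o]
        for p,k in zip(pts,col):
            r=int(x1-p[0]);q=int(y1-p[1])
            if 0<=r<H.shape[0] and 0<=q<H.shape[1] and p[2]<150: cv2.circle(C,(q,r),1,k.tolist(),-1);
        out[n]=C
    return out
if __name__=='__main__':
    for n,C in topdown(['scene','side']).items():
        C=cv2.convertScaleAbs(C,alpha=1.5)
        for x in range(400,930,100): cv2.putText(C,str(x),(0,930-x),0,.4,(0,0,255));cv2.line(C,(0,930-x),(800,930-x),(0,0,255),1)
        for y in range(-400,320,100): cv2.putText(C,str(y),(320-y,10),0,.4,(255,0,0));cv2.line(C,(320-y,0),(320-y,600),(255,0,0),1)
        cv2.imwrite(f'pics/td_{n}.png',C)
E
python3 td.py
cat > ht.py <<'E'
from h import *
for n in ['scene','side']:
    z=np.load(f'{n}0.npz'); c=get_calibration(n)
    P=cloud(z['d'].astype(float),c); ok=(z['d']>0)
    m=ok&(P[...,0]>350)&(P[...,0]<900)&(P[...,1]>-450)&(P[...,1]<300)
    zz=P[...,2][m]; print(n,'bench median',np.median(zz[np.abs(zz)<15]))
    hm=(m&(P[...,2]>35)&(P[...,2]<130)).astype(np.uint8)
    k,l,st,ce=cv2.connectedComponentsWithStats(hm)
    for i in range(1,k):
        if st[i,4]<40: continue
        q=P[l==i]; zt=np.percentile(q[:,2],95); t=q[q[:,2]>zt-5]
        print(ce[i].round(),st[i,4],'ztop',zt.round(1),'top ctr',t[:,:2].mean(0).round(1),'mid',((np.percentile(t[:,:2],2,axis=0)+np.percentile(t[:,:2],98,axis=0))/2).round(1),'ext',(np.percentile(t[:,:2],98,axis=0)-np.percentile(t[:,:2],2,axis=0)).round(1))
E
python3 ht.py
```

```text
scene bench median 0.1136722942275128
[313. 155.] 235 ztop 58.8 top ctr [432.9 244.2] mid [432.6 242.8] ext [63.2 61. ]
[279. 169.] 208 ztop 96.4 top ctr [454.1  92.2] mid [454.2  93. ] ext [26.6 26.5]
[239. 187.] 445 ztop 89.0 top ctr [469.9 -65.1] mid [469.4 -65. ] ext [40.3 40.6]
[367. 194.] 510 ztop 88.8 top ctr [684.2 272.3] mid [683.9 273.6] ext [51.7 49.2]
[190. 199.] 431 ztop 86.2 top ctr [ 449.3 -223.3] mid [ 449.5 -223.4] ext [50.6 50.7]
[317. 217.] 570 ztop 99.8 top ctr [694.7  75.1] mid [694.2  75.6] ext [64.8 27.3]
[270. 236.] 740 ztop 83.2 top ctr [696.2 -83.1] mid [695.3 -82.6] ext [78.8 45. ]
[145. 236.] 687 ztop 80.4 top ctr [ 529.7 -392.1] mid [ 528.9 -392.9] ext [68.6 77.4]
[201. 258.] 696 ztop 92.7 top ctr [ 675.9 -289.5] mid [ 675.5 -289. ] ext [42.1 39.4]
[187. 318.] 940 ztop 89.4 top ctr [ 889.3 -426. ] mid [ 887.4 -426.3] ext [24.6 29.3]
side bench median -2.516385499949706
[251.  87.] 563 ztop 84.0 top ctr [ 882.1 -421.2] mid [ 882.9 -421.9] ext [31.8 26.1]
[273. 121.] 565 ztop 88.9 top ctr [ 670.1 -287.1] mid [ 669.9 -287.1] ext [40.7 42.4]
[335. 122.] 591 ztop 77.3 top ctr [ 524.1 -390.2] mid [ 523.3 -391.7] ext [69.2 77.2]
[223. 153.] 764 ztop 79.7 top ctr [689.8 -81.5] mid [690.2 -82.6] ext [77.8 46.7]
[329. 161.] 551 ztop 82.7 top ctr [ 443.9 -222.1] mid [ 444.  -222.5] ext [50.9 51.7]
[182. 184.] 702 ztop 96.3 top ctr [686.5  77.1] mid [687.6  76.5] ext [64.2 27.3]
[288. 190.] 702 ztop 86.4 top ctr [464.2 -63.3] mid [464.3 -64.5] ext [39.6 42.2]
[254. 230.] 398 ztop 94.2 top ctr [448.2  93.9] mid [449.3  93.1] ext [23.4 23.3]
[126. 231.] 735 ztop 85.3 top ctr [679.1 275.3] mid [680.3 274.3] ext [52.7 48.4]
[220. 281.] 543 ztop 56.1 top ctr [430. 244.] mid [431.2 243.3] ext [61.9 61.1]
```

View pics/td_scene.png

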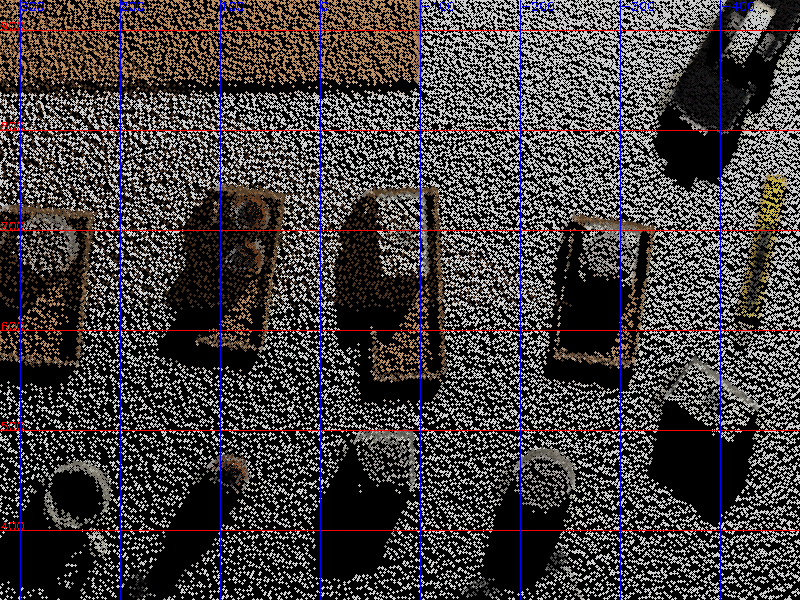

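View pics/td_side.png

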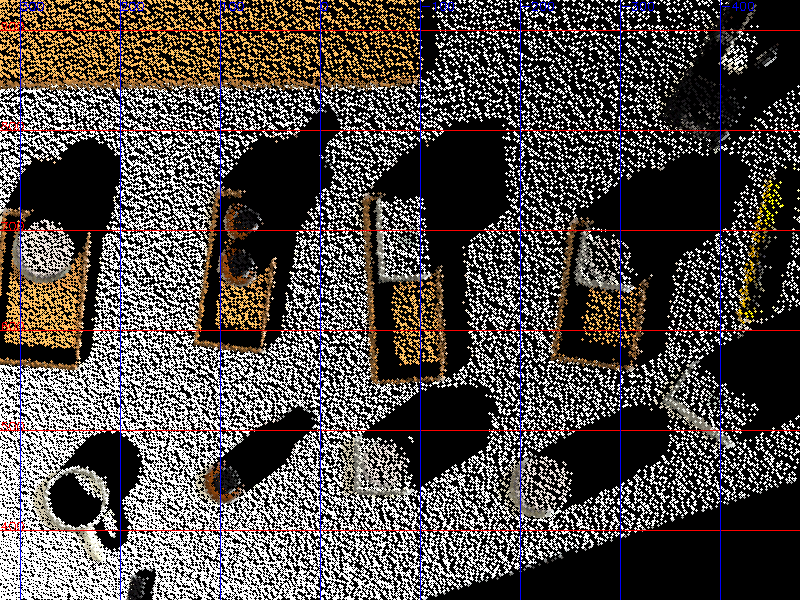

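```bash
cat > trays.py <<'E'
from h import *
PP=[];CC=[]
for n,sh in [('scene',[-2.8,0.3,-1.5]),('side',[2.8,-0.3,1.5])]:
    z=np.load(f'{n}0.npz'); c=get_calibration(n)
    P=cloud(z['d'].astype(float),c)+sh; ok=(z['d']>0)
    PP.append(P[ok]);CC.append(z['im'][ok])
P=np.concatenate(PP);C=np.concatenate(CC)
hsv=cv2.cvtColor(C[None],cv2.COLOR_BGR2HSV)[0].astype(int)
br=(hsv[:,0]<22)&(hsv[:,1]>90)
items={'jar':((682,273.5),72,82,82),'bottle':((690.8,76),74,62,62),'carton':((692.8,-82.6),90,100,66),'tin':((672.8,-288.2),66,76,76)}
for k,(pc,off,lx,ly) in items.items():
    pc=np.array(pc)
    m=br&(abs(P[:,0]-pc[0]+35)<120)&(abs(P[:,1]-pc[1])<75)&(P[:,2]>16)&(P[:,2]<60)
    if k=='bottle': m&=(P[:,2]<32)
    q=P[m][:,:2].astype(np.float32)
    # drop isolated
    r=cv2.minAreaRect(q); b=cv2.boxPoints(r)
    ctr=np.array(r[0]); e=b[1]-b[0];f=b[2]-b[1]
    L=e if np.linalg.norm(e)>np.linalg.norm(f) else f
    d=L/np.linalg.norm(L); d=d if d[0]>0 else -d
    # robust side edges: 
    s=(q-ctr)@d; w=(q-ctr)@np.array([-d[1],d[0]])
    nrm=np.array([-d[1],d[0]])
    for it in range(3):
        s=(q-ctr)@d; w=(q-ctr)@nrm; lo,hi=np.percentile(w,[3,97])
        a=[]
        for mm in (w<lo+6,w>hi-6):
            mm=mm&(s<40); p=cv2.fitLine(q[mm],cv2.DIST_HUBER,0,.01,.01).ravel(); v=p[:2]*np.sign(p[0]); a.append((v,p[2:]))
        d=a[0][0]+a[1][0]; d/=np.linalg.norm(d); nrm=np.array([-d[1],d[0]])
    mid=(a[0][1]@nrm+a[1][1]@nrm)/2
    near=np.percentile(q@d,1)
    print(k,'yaw sides',[round(float(np.degrees(np.arctan2(v[1],v[0]))),2) for v,_ in a],'yaw',round(float(np.arctan2(d[1],d[0])),4),'width',round(float(a[1][1]@nrm-a[0][1]@nrm),1))
    o1=pc-off*d
    o2=d*(near+2+lx/2)+nrm*mid
    print('   origin from stock',o1.round(1),' from rim',o2.round(1), 'far',round(float(np.percentile(q@d,99)-near),1),'stock lateral vs mid',round(float(pc@nrm-mid),1))
# loose orientations
for k,pc,zlo,zhi in [('carton',(526,-392),60,90),('tin',(467,-65),60,81)]:
    m=(abs(P[:,0]-pc[0])<55)&(abs(P[:,1]-pc[1])<55)&(P[:,2]>zlo)&(P[:,2]<zhi)
    r=cv2.minAreaRect(P[m][:,:2].astype(np.float32)); print(k,r)
    m2=m&(P[:,2]>zhi-17); print(cv2.minAreaRect(P[m2][:,:2].astype(np.float32)))
E
python3 trays.py
```

```text
jar yaw sides [-5.07, -4.55] yaw -0.084 width 84.7
   origin from stock [610.3 279.5]  from rim [609.5 281.5] far 153.4 stock lateral vs mid -1.9
bottle yaw sides [-8.74, -7.78] yaw -0.1442 width 64.9
   origin from stock [617.6  86.6]  from rim [615.8  86.9] far 156.8 stock lateral vs mid -0.0
carton yaw sides [2.35, 3.46] yaw 0.0506 width 69.0
   origin from stock [602.9 -87.2]  from rim [601.9 -87. ] far 189.1 stock lateral vs mid -0.2
tin yaw sides [-9.49, -8.84] yaw -0.16 width 78.8
   origin from stock [ 607.6 -277.7]  from rim [ 606.  -278.3] far 143.0 stock lateral vs mid 0.9
carton ((527.3194580078125, -391.8677673339844), (83.49641418457031, 55.59574890136719), 53.80287170410156)
((527.0968627929688, -392.16937255859375), (82.40116882324219, 54.82319259643555), 54.976463317871094)
tin ((466.6344909667969, -64.7840576171875), (61.151790618896484, 62.917240142822266), 89.72279357910156)
((466.63262939453125, -65.1739501953125), (60.37199783325195, 62.917240142822266), 89.72279357910156)
```

```bash
cat > go.py <<'E'
import sys
from h import *
from scipy.spatial.transform import Rotation as R
# usage: go.py x y z yaw
def delta(x,y,z,yaw):
    s=env.state(); p=s['eef_pos']; Rc=R.from_euler('xyz',s['tcp_rot'])
    Rt=R.from_euler('xyz',[np.pi,0,yaw])
    rv=(Rc.inv()*Rt).as_rotvec(); t=Rc.inv().apply(np.array([x,y,z])-p)/1000
    print('t',round(s['t'],2),'pos',p.round(1),'rot',s['tcp_rot'].round(4),'F',s['ft_force'].round(1),'open',round(s['opening'],3))
    print('rot',rv.round(4),'shift',t.round(4))
if __name__=='__main__': delta(*map(float,sys.argv[1:5]))
E
python3 - <<'E'
from h import *
for n in ['scene','side','wrist']:
    z=np.load(f'{n}0.npz'); c=get_calibration(n); c['world_from_camera']=z['T']
    P=cloud(z['d'].astype(float),c)[z['d']>0]
    m=(P[:,0]>100)&(P[:,0]<900)&(P[:,1]>-900)&(P[:,1]<-440)&(P[:,2]>60)&(P[:,2]<260)
    q=P[m]
    for a in range(100,900,100):
        print(n,a,[int(np.percentile(k,98)) if len(k:=q[(abs(q[:,0]-a-50)<50)&(abs(q[:,1]-b-25)<25),2])>5 else 0 for b in range(-800,-440,50)])
E
python3 go.py 526 -392 220 0.95
```

```text
scene 100 [0, 0, 256, 0, 259, 0, 0, 0]
scene 200 [0, 123, 128, 128, 131, 0, 0, 0]
scene 300 [0, 151, 152, 152, 152, 0, 0, 0]
scene 400 [0, 0, 0, 0, 151, 0, 0, 0]
scene 500 [0, 0, 0, 0, 153, 0, 0, 0]
scene 600 [154, 154, 153, 153, 153, 0, 0, 0]
scene 700 [174, 174, 172, 127, 124, 0, 0, 0]
scene 800 [174, 174, 174, 175, 173, 0, 81, 88]
side 100 [0, 0, 226, 0, 246, 252, 0, 0]
side 200 [116, 115, 113, 111, 0, 0, 0, 0]
side 300 [0, 0, 0, 0, 0, 0, 0, 0]
side 400 [0, 0, 0, 0, 147, 0, 0, 0]
side 500 [148, 0, 0, 0, 146, 0, 0, 0]
side 600 [149, 149, 150, 150, 148, 0, 0, 0]
side 700 [171, 171, 167, 121, 119, 0, 0, 0]
side 800 [171, 170, 171, 171, 168, 0, 79, 76]
wrist 100 [0, 0, 259, 0, 259, 0, 0, 0]
wrist 200 [125, 127, 130, 132, 134, 0, 0, 0]
wrist 300 [143, 142, 140, 137, 134, 0, 0, 0]
wrist 400 [0, 0, 0, 0, 0, 0, 0, 0]
wrist 500 [0, 0, 0, 0, 0, 0, 0, 0]
wrist 600 [0, 0, 0, 0, 0, 0, 0, 0]
wrist 700 [0, 0, 0, 0, 0, 0, 0, 0]
wrist 800 [0, 0, 0, 0, 0, 0, 0, 0]
t 0.15 pos [ 140.5 -608.8  214.2] rot [-3.1407e+00 -1.0000e-04  2.2680e-01] F [ 0.3 -0.2 -0.3] open 1.002
rot [-8.000e-04 -4.000e-04 -7.232e-01] shift [ 0.4243 -0.1246 -0.0057]
```

>>> arm_command(targets=[[[0, 0, -0.723], [0.424, -0.125, -0.01], 0], [[0, 0, -0.723], [0.424, -0.125, -0.01], 0], [[0, 0, -0.723], [0.424, -0.125, -0.01], 0], [[0, 0, -0.723], [0.424, -0.125, -0.01], 0], [[0, 0, -0.723], [0.424, -0.125, -0.01], 0], [[0, 0, -0.723], [0.424, -0.125, -0.01], 0], [[0, 0, -0.723], [0.424, -0.125, -0.01], 0], [[0, 0, -0.723], [0.424, -0.125, -0.01], 0]])

```text
t: 0.95
eef_pos: [490.5, -411.2, 223.6]
tcp_rot: [-3.141, 0.0, 0.95]
ft_force: [-0.6, -0.7, 0.5]
opening: 1.0
```

```bash
python3 go.py 526 -392 220 0.95
```

```text
t 0.95 pos [ 490.5 -411.2  223.6] rot [-3.1414  0.      0.9498] F [-0.6 -0.7  0.5] open 1.0
rot [-0.0002  0.     -0.0002] shift [0.0363 0.0177 0.0036]
```

>>> arm_command(targets=[[[0, 0, 0], [0, 0, 0], 0], [[0, 0, 0], [0, 0, 0], 0], [[0, 0, 0], [0, 0, 0], 0]])

```text
t: 1.25
eef_pos: [488.1, -413.0, 223.5]
tcp_rot: [-3.141, 0.0, 0.949]
ft_force: [0.5, -1.3, -0.1]
opening: 0.999
```

```bash
cat > look.py <<'E'
import sys
from h import *
n=sys.argv[1];tag=sys.argv[2]
c=get_calibration(n); im,d=read_camera(n); cv2.imwrite(f'pics/{n}{tag}.png',im); np.savez(f'{n}{tag}.npz',im=im,d=d,T=np.array(c['world_from_camera']))
E
python3 go.py 526 -392 220 0.95; python3 look.py wrist 1
python3 - <<'E'
from h import *
z=np.load('wrist1.npz');c=get_calibration('wrist');c['world_from_camera']=z['T']
P=cloud(z['d'].astype(float),c);m=(z['d']>0)&(abs(P[...,0]-526)<80)&(abs(P[...,1]+392)<80)&(P[...,2]>72)&(P[...,2]<90)
q=P[m];print(len(q),np.median(q[:,2]),cv2.minAreaRect(q[:,:2].astype(np.float32)))
E
```

```text
t 1.25 pos [ 488.1 -413.   223.5] rot [-3.141e+00  2.000e-04  9.492e-01] F [ 0.5 -1.3 -0.1] open 0.999
rot [-0.0006  0.0002 -0.0008] shift [0.0392 0.0186 0.0034]
2892 79.21258581893267 ((527.0988159179688, -393.335693359375), (79.48667907714844, 45.995975494384766), 53.940208435058594)
```

View pics/wrist1.png

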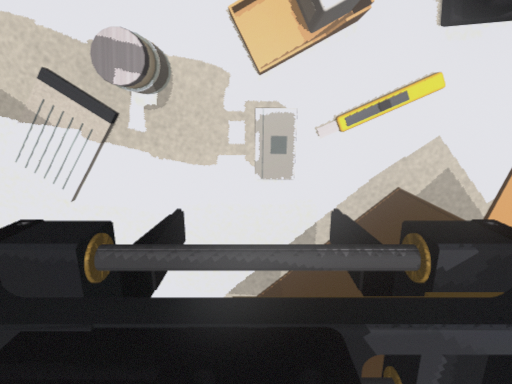

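The wrist view shows the carton at (277,145), size 79.5x46 mm, yaw 0.941. A box flap sits at the lower right (400,230), so I'll check how close it is.

```bash
python3 - <<'E'
from h import *
z=np.load('wrist1.npz');c=get_calibration('wrist');c['world_from_camera']=z['T']
P=cloud(z['d'].astype(float),c)
for u,v in [(400,195),(330,230),(290,260),(390,230),(270,290),(320,285),(500,200),(130,50),(400,100)]: print((u,v),P[v,u].round(0))
E
python3 go.py 527 -393.3 120 0.9414;python3 go.py 527 -393.3 30 0.9414
```

```text
(400, 195) [ 628. -559.   23.]
(330, 230) [ 524. -444.  225.]
(290, 260) [ 511. -398.  319.]
(390, 230) [ 582. -563.   75.]
(270, 290) [ 392. -581.   14.]
(320, 285) [ 472. -573.   81.]
(500, 200) [ 673. -557.  138.]
(130, 50) [ 460. -228.   85.]
(400, 100) [ 691. -448.   17.]
t 1.3 pos [ 487.8 -413.3  223.6] rot [-3.1412e+00  2.0000e-04  9.4850e-01] F [-0.4  0.1  0.5] open 1.001
rot [-0.0004  0.0002  0.0071] shift [0.0391 0.0202 0.1036]
t 1.3 pos [ 487.8 -413.3  223.6] rot [-3.1412e+00  2.0000e-04  9.4850e-01] F [-0.4  0.1  0.5] open 1.001
rot [-0.0004  0.0002  0.0071] shift [0.0391 0.0202 0.1936]
```

>>> arm_command(targets=[[[0, 0, 0.007], [0.039, 0.02, 0.0], 0], [[0, 0, 0.007], [0.039, 0.02, 0.03], 0], [[0, 0, 0.007], [0.039, 0.02, 0.07], 0], [[0, 0, 0.007], [0.039, 0.02, 0.1], 0], [[0, 0, 0.007], [0.039, 0.02, 0.1], 0], [[0, 0, 0.007], [0.039, 0.02, 0.1], 0]])

```text
t: 1.9
eef_pos: [527.3, -393.5, 124.4]
tcp_rot: [3.142, 0.0, 0.941]
ft_force: [-1.1, -0.3, 0.0]
opening: 1.003
```

```bash
python3 go.py 527 -393.3 30 0.9414
```

```text
t 1.9 pos [ 527.3 -393.5  124.4] rot [3.1415e+00 1.0000e-04 9.4120e-01] F [-1.1 -0.3  0. ] open 1.003
rot [ 0.0001  0.0001 -0.0002] shift [ 0.     -0.0004  0.0944]
```

>>> arm_command(targets=[[[0, 0, 0], [0, 0, 0.03], 0], [[0, 0, 0], [0, 0, 0.06], 0], [[0, 0, 0], [0, 0, 0.085], 0], [[0, 0, 0], [0, 0, 0.0945], 0], [[0, 0, 0], [0, 0, 0.0945], 0], [[0, 0, 0], [0, 0, 0.0945], 140], [[0, 0, 0], [0, 0, 0.0945], 140], [[0, 0, 0], [0, 0, 0.0945], 140]])

```text
t: 2.7
eef_pos: [528.3, -392.9, 30.5]
tcp_rot: [3.14, 0.0, 0.943]
ft_force: [0.5, -0.4, -0.3]
opening: 0.805
```

>>> arm_command(targets=[[[0, 0, 0], [0, 0, 0], 255], [[0, 0, 0], [0, 0, 0], 255], [[0, 0, 0], [0, 0, 0], 255], [[0, 0, 0], [0, 0, 0], 255], [[0, 0, 0], [0, 0, 0], 255], [[0, 0, 0], [0, 0, 0], 255]])

```text
t: 3.3
eef_pos: [527.9, -392.5, 29.2]
tcp_rot: [3.141, 0.0, 0.943]
ft_force: [0.6, 0.0, 0.8]
opening: 0.48
```

```bash
python3 go.py 527 -393.3 180 0.9414; python3 go.py 602.4 -87.1 180 0.0506
```

```text
t 3.3 pos [ 527.9 -392.5   29.2] rot [3.1415 0.     0.9428] F [0.6 0.  0.8] open 0.48
rot [0.0001 0.     0.0014] shift [-0.0012 -0.0002 -0.1508]
t 3.3 pos [ 527.9 -392.5   29.2] rot [3.1415 0.     0.9428] F [0.6 0.  0.8] open 0.48
rot [ 1.000e-04 -0.000e+00  8.922e-01] shift [ 0.2909 -0.1191 -0.1508]
```

>>> arm_command(targets=[[[0, 0, 0], [0, 0, 0], 255], [[0, 0, 0], [0, 0, -0.02], 255], [[0, 0, 0], [0, 0, -0.05], 255], [[0, 0, 0], [0, 0, -0.085], 255], [[0, 0, 0], [0, 0, -0.12], 255], [[0, 0, 0], [0, 0, -0.15], 255], [[0, 0, 0], [0, 0, -0.15], 255], [[0, 0, 0], [0, 0, -0.15], 255]])

```text
t: 4.1
eef_pos: [527.7, -392.4, 179.1]
tcp_rot: [3.141, 0.0, 0.943]
ft_force: [-0.5, 0.4, -0.8]
opening: 0.482
```

```bash
python3 go.py 602.4 -87.1 180 0.0506
```

```text
t 4.1 pos [ 527.7 -392.4  179.1] rot [3.1412e+00 1.0000e-04 9.4280e-01] F [-0.5  0.4 -0.8] open 0.482
rot [ 5.000e-04 -1.000e-04  8.922e-01] shift [ 0.2909 -0.1189 -0.0009]
```

Opening 0.482 (46 mm) and -0.8 N, so the carton is held. Next I'll move it over its tray at moderate speed.

>>> arm_command(targets=[[[0, 0, 0.08], [0.026, -0.011, 0], 255], [[0, 0, 0.2], [0.065, -0.027, 0], 255], [[0, 0, 0.33], [0.108, -0.044, 0], 255], [[0, 0, 0.46], [0.15, -0.061, 0], 255], [[0, 0, 0.59], [0.192, -0.079, 0], 255], [[0, 0, 0.71], [0.232, -0.095, 0], 255], [[0, 0, 0.82], [0.267, -0.109, 0], 255], [[0, 0, 0.892], [0.291, -0.119, 0], 255]])

```text
t: 4.9
eef_pos: [602.2, -84.5, 177.3]
tcp_rot: [-3.141, 0.003, 0.048]
ft_force: [-0.5, 0.8, -0.7]
opening: 0.481
```

>>> arm_command(targets=[[[0, 0, 0], [0, 0, 0], 255], [[0, 0, 0], [0, 0, 0], 255], [[0, 0, 0], [0, 0, 0], 255], [[0, 0, 0], [0, 0, 0], 255]])

```text
t: 5.3
eef_pos: [602.2, -88.1, 178.7]
tcp_rot: [-3.142, 0.001, 0.05]
ft_force: [0.2, 0.1, -1.1]
opening: 0.482
```

```bash
python3 go.py 602.4 -87.1 120 0.0506; python3 look.py wrist 2; python3 look.py side 2; python3 look.py scene 2
```

```text
t 5.3 pos [602.2 -88.1 178.7] rot [-3.1415e+00  7.0000e-04  5.0000e-02] F [ 0.2  0.1 -1.1] open 0.482
rot [-0.      0.0007 -0.0006] shift [ 0.0003 -0.001   0.0587]
```

View pics/wrist2.png

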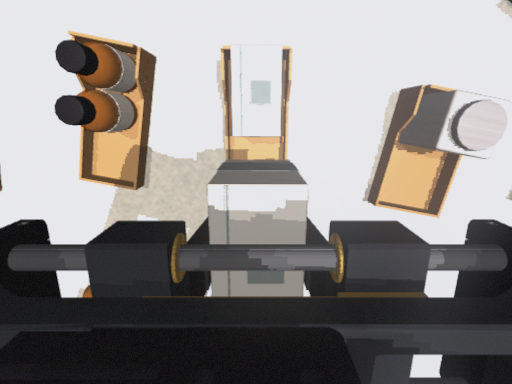

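View pics/scene2.png

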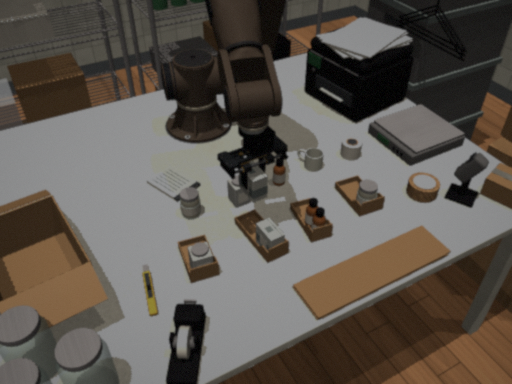

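The wrist view shows the held carton at (257,235), square to the tray ahead. The packed carton is at (258,90). I'll check the tray position from this view.

Run:
```python
from h import *
z=np.load('wrist2.npz');c=get_calibration('wrist');c['world_from_camera']=z['T']
P=cloud(z['d'].astype(float),c);ok=z['d']>0
hsv=cv2.cvtColor(z['im'],cv2.COLOR_BGR2HSV)
m=ok&(abs(P[...,0]-692)<60)&(abs(P[...,1]+84)<50)&(P[...,2]>76)&(P[...,2]<88)
q=P[m];r=cv2.minAreaRect(q[:,:2].astype(np.float32));print(len(q),np.median(q[:,2]),r)
# held carton
m=ok&(abs(P[...,0]-602)<60)&(abs(P[...,1]+88)<40)&(P[...,2]>218)&(P[...,2]<236)
q=P[m];r=cv2.minAreaRect(q[:,:2].astype(np.float32));print('held',len(q),np.median(q[:,2]),r)
pl=np.linalg.lstsq(np.c_[q[:,:2]-q[:,:2].mean(0),np.ones(len(q))],q[:,2],rcond=None)[0];print(pl)
for lab,cx,cy in [('carton',692,-84),('bottle',670,80),('tin',650,-285)]:
    br=ok&(hsv[...,0]<22)&(hsv[...,1]>90)&(P[...,2]>18)&(P[...,2]<60)&(abs(P[...,1]-cy)<60)&(P[...,0]>520)&(P[...,0]<800)&(P[...,0]<745 if lab!='carton' else True)
    if lab=='bottle': br&=(P[...,2]<32)
    q=P[br][:,:2]; yaw={'carton':.0506,'bottle':-.144,'tin':-.16}[lab]; n=np.array([-np.sin(yaw),np.cos(yaw)]);d=np.array([n[1],-n[0]])
    w=q@n; print(lab,'lateral edges',np.percentile(w,[2,98]).round(1),'mid',round(float(np.percentile(w,[2,98]).mean()),1),'near',np.percentile(q@d,1).round(1),'expected mid',(np.array({'carton':(602.4,-87.1),'bottle':(616.7,86.7),'tin':(606.8,-278)}[lab])@n).round(1))
```

```text
4603 82.24169455200087 ((693.2371826171875, -83.73585510253906), (79.50851440429688, 46.15382385253906), 2.6455721855163574)
held 9468 228.56947835849263 ((612.0203247070312, -88.68972778320312), (58.311519622802734, 66.33756256103516), 2.382094144821167)
[-2.62915288e-02 -1.46859522e-03  2.28329156e+02]
carton lateral edges [-153.   -83.1] mid -118.0 near 619.4 expected mid -117.5
bottle lateral edges [138.4 206. ] mid 172.2 near 564.8 expected mid 174.3
tin lateral edges [-220.1 -137.9] mid -179.0 near 604.1 expected mid -177.8
```

>>> arm_command(targets=[[[0, 0, 0], [0.002, -0.0005, 0.0], 255], [[0, 0, 0], [0.002, -0.0005, 0.025], 255], [[0, 0, 0], [0.002, -0.0005, 0.055], 255], [[0, 0, 0], [0.002, -0.0005, 0.08], 255], [[0, 0, 0], [0.002, -0.0005, 0.1], 255], [[0, 0, 0], [0.002, -0.0005, 0.115], 255], [[0, 0, 0], [0.002, -0.0005, 0.115], 255], [[0, 0, 0], [0.002, -0.0005, 0.115], 255]])

```text
t: 6.25
eef_pos: [604.7, -86.6, 64.5]
tcp_rot: [3.141, -0.0, 0.051]
ft_force: [0.2, 0.9, -0.2]
opening: 0.483
```

```bash
python3 go.py 604 -87.7 34 0.048; python3 look.py scene 3; python3 -c "
import cv2;i=cv2.imread('pics/scene3.png')[150:290,170:350];cv2.imwrite('pics/scene3c.png',cv2.resize(i,None,fx=4,fy=4))"
```

```text
t 6.25 pos [604.7 -86.6  64.5] rot [ 3.1415e+00 -1.0000e-04  5.0700e-02] F [ 0.2  0.9 -0.2] open 0.483
rot [ 0.0001 -0.0001  0.0027] shift [-0.0008  0.001   0.0305]
```

View pics/scene3c.png

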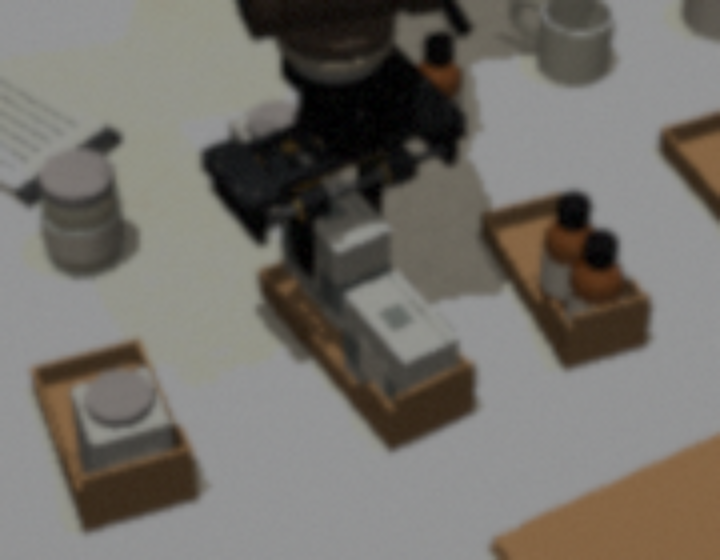

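The carton lines up above its empty place, just behind the packed one. I'll lower it slowly.

>>> arm_command(targets=[[[0, 0, 0.002], [-0.0005, 0.0007, 0.008], 255], [[0, 0, 0.002], [-0.0005, 0.0007, 0.016], 255], [[0, 0, 0.002], [-0.0005, 0.0007, 0.022], 255], [[0, 0, 0.002], [-0.0005, 0.0007, 0.027], 255], [[0, 0, 0.002], [-0.0005, 0.0007, 0.0295], 255], [[0, 0, 0.002], [-0.0005, 0.0007, 0.0305], 255], [[0, 0, 0.002], [-0.0005, 0.0007, 0.0305], 255], [[0, 0, 0.002], [-0.0005, 0.0007, 0.0305], 255]])

```text
t: 7.1
eef_pos: [604.1, -87.2, 33.8]
tcp_rot: [3.141, -0.0, 0.049]
ft_force: [0.3, -0.4, -0.4]
opening: 0.487
```

>>> arm_command(targets=[[[0, 0, 0], [0, 0, 0.0005], 255], [[0, 0, 0], [0, 0, 0.001], 255], [[0, 0, 0], [0, 0, 0.001], 255]])

```text
t: 7.4
eef_pos: [604.0, -87.2, 32.7]
tcp_rot: [3.141, -0.0, 0.049]
ft_force: [0.4, 0.4, -0.3]
opening: 0.482
```

Still no contact (about 0.5 mm to go), so another small step.

>>> arm_command(targets=[[[0, 0, 0], [0, 0, 0.0005], 255], [[0, 0, 0], [0, 0, 0.001], 255], [[0, 0, 0], [0, 0, 0.001], 255], [[0, 0, 0], [0, 0, 0.001], 255]])

```text
t: 7.8
eef_pos: [604.1, -87.3, 32.2]
tcp_rot: [3.141, -0.0, 0.049]
ft_force: [-1.6, -0.6, 5.4]
opening: 0.479
```

Contact at 5.4 N. Releasing.

>>> arm_command(targets=[[[0, 0, 0], [0, 0, 0], 100], [[0, 0, 0], [0, 0, 0], 60], [[0, 0, 0], [0, 0, 0], 40], [[0, 0, 0], [0, 0, 0], 40], [[0, 0, 0], [0, 0, 0], 40], [[0, 0, 0], [0, 0, 0], 40]])

```text
t: 8.4
eef_pos: [604.0, -87.2, 31.6]
tcp_rot: [3.142, 0.0, 0.049]
ft_force: [0.6, 1.1, 0.4]
opening: 0.838
```

>>> arm_command(targets=[[[0, 0, 0], [0, 0, -0.015], 40], [[0, 0, 0], [0, 0, -0.04], 40], [[0, 0, 0], [0, 0, -0.075], 20], [[0, 0, 0], [0, 0, -0.11], 0], [[0, 0, 0], [0, 0, -0.145], 0], [[0, 0, 0], [0, 0, -0.175], 0], [[0, 0, 0], [0, 0, -0.175], 0]])

```text
t: 9.1
eef_pos: [605.4, -87.5, 212.1]
tcp_rot: [3.139, -0.007, 0.049]
ft_force: [0.4, -0.2, -0.5]
opening: 0.997
```

```bash
python3 go.py 446.7 -222.9 207 0; python3 look.py scene 4; python3 look.py side 4
python3 - <<'E'
from h import *
a=cv2.imread('pics/scene4.png')[130:290,150:350];b=cv2.imread('pics/side4.png')[80:240,150:350]
cv2.imwrite('pics/c4.png',np.hstack([cv2.resize(a,None,fx=2,fy=2),cv2.resize(b,None,fx=2,fy=2)]))
E
```

```text
t 9.1 pos [605.4 -87.5 212.1] rot [ 3.1392 -0.0075  0.0489] F [ 0.4 -0.2 -0.5] open 0.997
rot [ 0.0022 -0.0075  0.0489] shift [-0.1651  0.1275  0.0042]
```

View pics/c4.png

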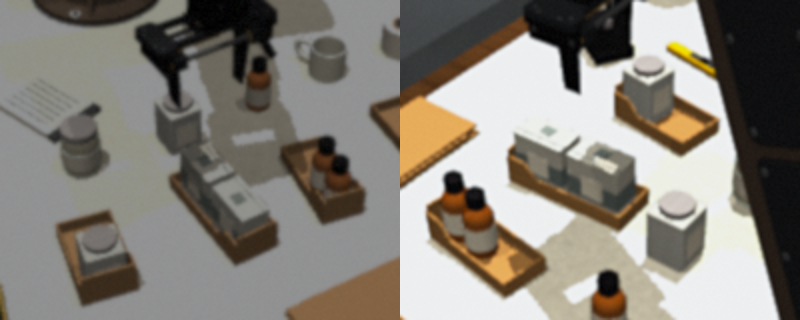

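The carton stands square in its place in both views: left crop (205,180), right crop (600,170). Tin next.

```bash
python3 go.py 467.3 -65.2 205 0.0
```

```text
t 9.2 pos [603.9 -87.2 207.8] rot [ 3.141e+00 -1.600e-03  4.880e-02] F [ 0.  -0.1 -0.7] open 0.996
rot [ 0.0005 -0.0016  0.0488] shift [-0.1354 -0.0286  0.0026]
```

>>> arm_command(targets=[[[0, 0, 0.0488], [-0.1354, -0.0286, 0.0], 0], [[0, 0, 0.0488], [-0.1354, -0.0286, 0.0], 0], [[0, 0, 0.0488], [-0.1354, -0.0286, 0.0], 0], [[0, 0, 0.0488], [-0.1354, -0.0286, 0.02], 0], [[0, 0, 0.0488], [-0.1354, -0.0286, 0.05], 0], [[0, 0, 0.0488], [-0.1354, -0.0286, 0.08], 0], [[0, 0, 0.0488], [-0.1354, -0.0286, 0.08], 0], [[0, 0, 0.0488], [-0.1354, -0.0286, 0.08], 0]])

```text
t: 10.0
eef_pos: [467.1, -65.2, 126.5]
tcp_rot: [-3.141, 0.002, -0.0]
ft_force: [0.3, 0.6, 0.6]
opening: 1.0
```

```bash
python3 go.py 467.3 -65.2 30 0.0;python3 look.py scene 5; python3 look.py side 5
python3 - <<'E'
from h import *
a=cv2.imread('pics/scene5.png')[130:260,170:330];b=cv2.imread('pics/side5.png')[130:260,210:370]
cv2.imwrite('pics/c5.png',np.hstack([cv2.resize(a,None,fx=2.5,fy=2.5),cv2.resize(b,None,fx=2.5,fy=2.5)]))
E
```

```text
t 10.0 pos [467.1 -65.2 126.5] rot [-3.1411e+00  2.0000e-03 -0.0000e+00] F [0.3 0.6 0.6] open 1.0
rot [-0.0005  0.002  -0.    ] shift [0.0004 0.     0.0965]
```

View pics/c5.png

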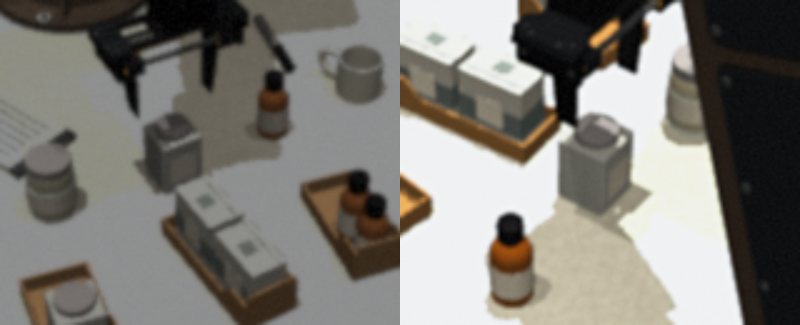

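The fingers straddle the tin (left crop (170,150)). Descending to grip it.

>>> arm_command(targets=[[[0, 0, 0], [0, 0, 0.03], 0], [[0, 0, 0], [0, 0, 0.06], 0], [[0, 0, 0], [0, 0, 0.085], 0], [[0, 0, 0], [0, 0, 0.095], 0], [[0, 0, 0], [0, 0, 0.095], 0], [[0, 0, 0], [0, 0, 0.095], 60], [[0, 0, 0], [0, 0, 0.095], 100], [[0, 0, 0], [0, 0, 0.095], 120]])

```text
t: 10.9
eef_pos: [467.9, -65.4, 32.6]
tcp_rot: [3.141, -0.002, 0.0]
ft_force: [0.5, -0.2, -0.2]
opening: 0.801
```

>>> arm_command(targets=[[[0, 0, 0], [0, 0, 0], 255], [[0, 0, 0], [0, 0, 0], 255], [[0, 0, 0], [0, 0, 0], 255], [[0, 0, 0], [0, 0, 0], 255], [[0, 0, 0], [0, 0, 0], 255]])

```text
t: 11.4
eef_pos: [467.5, -65.3, 31.9]
tcp_rot: [3.141, -0.0, -0.0]
ft_force: [-1.5, 0.9, 6.2]
opening: 0.586
```

```bash
python3 go.py 606.8 -278.6 180 -0.16
```

```text
t 11.4 pos [467.5 -65.3  31.9] rot [ 3.1414e+00 -3.0000e-04 -1.0000e-04] F [-1.5  0.9  6.2] open 0.586
rot [ 1.000e-04 -3.000e-04  1.599e-01] shift [ 0.1394  0.2133 -0.148 ]
```

>>> arm_command(targets=[[[0, 0, 0], [0, 0, -0.01], 255], [[0, 0, 0], [0, 0, -0.03], 255], [[0, 0, 0], [0, 0, -0.06], 255], [[0, 0, 0], [0, 0, -0.095], 255], [[0, 0, 0], [0, 0, -0.13], 255], [[0, 0, 0], [0, 0, -0.15], 255], [[0, 0, 0], [0, 0, -0.15], 255]])

```text
t: 12.1
eef_pos: [468.2, -65.4, 184.5]
tcp_rot: [3.14, -0.005, 0.0]
ft_force: [0.9, -0.7, -1.4]
opening: 0.591
```

```bash
python3 go.py 606.8 -278.6 180 -0.16
```

```text
t 12.1 pos [468.2 -65.4 184.5] rot [ 3.1402 -0.0048  0.    ] F [ 0.9 -0.7 -1.4] open 0.591
rot [ 0.001  -0.0049  0.16  ] shift [0.1386 0.2132 0.0055]
```

>>> arm_command(targets=[[[0, 0, 0.016], [0.012, 0.018, 0], 255], [[0, 0, 0.04], [0.033, 0.05, 0], 255], [[0, 0, 0.065], [0.056, 0.086, 0], 255], [[0, 0, 0.09], [0.08, 0.122, 0], 255], [[0, 0, 0.12], [0.104, 0.158, 0], 255], [[0, 0, 0.14], [0.124, 0.19, 0], 255], [[0, 0, 0.155], [0.135, 0.207, 0], 255], [[0, 0, 0.16], [0.139, 0.213, 0], 255]])

```text
t: 12.9
eef_pos: [606.4, -279.7, 179.7]
tcp_rot: [-3.141, 0.002, -0.162]
ft_force: [-0.1, 1.0, -1.2]
opening: 0.585
```

>>> arm_command(targets=[[[0, 0, 0], [0, 0, 0], 255], [[0, 0, 0], [0, 0, 0], 255], [[0, 0, 0], [0, 0, 0], 255], [[0, 0, 0], [0, 0, 0], 255]])

```text
t: 13.3
eef_pos: [606.2, -277.4, 182.0]
tcp_rot: [3.141, -0.0, -0.159]
ft_force: [-0.3, 0.2, -1.3]
opening: 0.586
```

```bash
python3 look.py wrist 6;python3 go.py 606.8 -278.6 60 -0.16;  cat > meas.py <<'E'
import sys
from h import *
# meas tag x y half zlo zhi
tag=sys.argv[1];x,y,h,zl,zh=map(float,sys.argv[2:7])
z=np.load(tag+'.npz');c=get_calibration(tag.rstrip('0123456789'));c['world_from_camera']=z['T']
P=cloud(z['d'].astype(float),c);m=(z['d']>0)&(abs(P[...,0]-x)<h)&(abs(P[...,1]-y)<h)&(P[...,2]>zl)&(P[...,2]<zh)
q=P[m];r=cv2.minAreaRect(q[:,:2].astype(np.float32)); cc=cv2.minEnclosingCircle(q[:,:2].astype(np.float32))
print(tag,len(q),'z',np.median(q[:,2]).round(1),'rect',np.round(r[0],1),np.round(r[1],1),round(r[2],2),'circ',np.round(cc[0],1),round(cc[1],1),'mean',q[:,:2].mean(0).round(1))
E
python3 meas.py wrist6 673 -289 40 70 83;python3 meas.py wrist6 673 -289 40 85 98
```

```text
t 13.35 pos [ 606.3 -277.6  182. ] rot [ 3.1414e+00 -2.0000e-04 -1.5920e-01] F [-0.1 -0.3 -1.1] open 0.59
rot [ 0.0002 -0.0002  0.0008] shift [0.0007 0.0009 0.122 ]
wrist6 1396 z 81.8 rect [ 673.2 -289.9] [55.9 56. ] 82.3 circ [ 672.9 -290.2] 37.9 mean [ 673.9 -290.3]
wrist6 1985 z 92.1 rect [ 673.2 -290.2] [44.6 45.5] 78.58 circ [ 674.7 -289.3] 24.5 mean [ 673.4 -290.1]
```

View pics/wrist6.png

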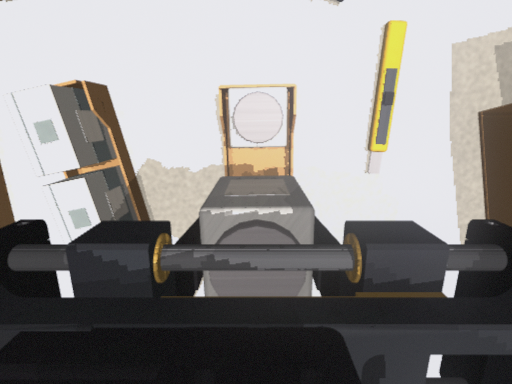

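The packed tin at (258,118) measures 55.9x56 mm at (673.2,-290). That gives a place origin of about (607.8,-279.7), so I'll shift 1.8 mm each way and lower.

>>> arm_command(targets=[[[0, 0, 0], [0.0018, 0.0018, 0.01], 255], [[0, 0, 0], [0.0018, 0.0018, 0.035], 255], [[0, 0, 0], [0.0018, 0.0018, 0.06], 255], [[0, 0, 0], [0.0018, 0.0018, 0.085], 255], [[0, 0, 0], [0.0018, 0.0018, 0.105], 255], [[0, 0, 0], [0.0018, 0.0018, 0.117], 255], [[0, 0, 0], [0.0018, 0.0018, 0.117], 255], [[0, 0, 0], [0.0018, 0.0018, 0.117], 255]])

```text
t: 14.15
eef_pos: [608.2, -280.5, 65.1]
tcp_rot: [3.141, -0.001, -0.16]
ft_force: [1.0, 0.5, -0.9]
opening: 0.591
```

```bash
python3 go.py 607.8 -279.7 36 -0.157; python3 look.py scene 7; python3 -c "
import cv2;i=cv2.imread('pics/scene7.png')[160:290,130:310];cv2.imwrite('pics/scene7c.png',cv2.resize(i,None,fx=4,fy=4))"
```

```text
t 14.15 pos [ 608.2 -280.5   65.1] rot [ 3.1413e+00 -5.0000e-04 -1.6000e-01] F [ 1.   0.5 -0.9] open 0.591
rot [ 0.0003 -0.0005 -0.003 ] shift [-0.0005 -0.0007  0.0291]
```

View pics/scene7c.png

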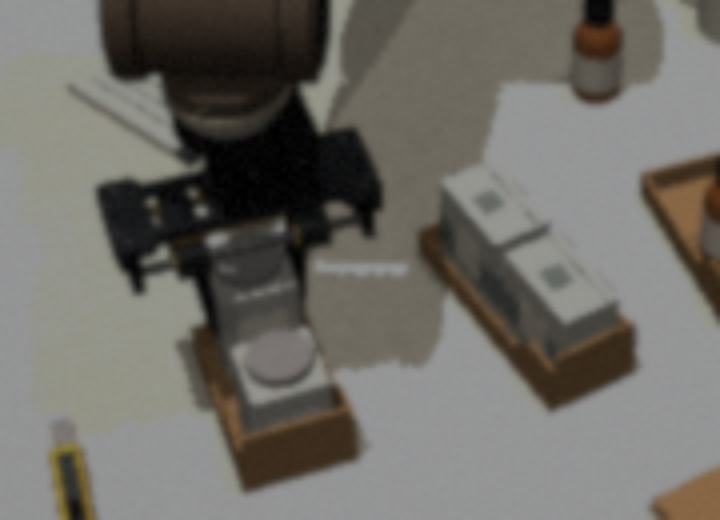

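The tin at crop (250,270) is in line behind the packed one. The loose carton's place looks right too. Lowering.

>>> arm_command(targets=[[[0, 0, 0], [-0.0003, -0.0004, 0.008], 255], [[0, 0, 0], [-0.0003, -0.0004, 0.016], 255], [[0, 0, 0], [-0.0003, -0.0004, 0.022], 255], [[0, 0, 0], [-0.0003, -0.0004, 0.026], 255], [[0, 0, 0], [-0.0003, -0.0004, 0.028], 255], [[0, 0, 0], [-0.0003, -0.0004, 0.0285], 255], [[0, 0, 0], [-0.0003, -0.0004, 0.029], 255], [[0, 0, 0], [-0.0003, -0.0004, 0.029], 255]])

```text
t: 15.0
eef_pos: [607.7, -279.9, 35.8]
tcp_rot: [3.141, -0.0, -0.16]
ft_force: [1.0, -0.0, -1.9]
opening: 0.585
```

>>> arm_command(targets=[[[0, 0, 0], [0, 0, 0.0004], 255], [[0, 0, 0], [0, 0, 0.0008], 255], [[0, 0, 0], [0, 0, 0.0008], 255]])

```text
t: 15.3
eef_pos: [607.7, -279.9, 35.0]
tcp_rot: [3.141, -0.0, -0.16]
ft_force: [0.9, -0.6, -0.5]
opening: 0.59
```

>>> arm_command(targets=[[[0, 0, 0], [0, 0, 0.0005], 255], [[0, 0, 0], [0, 0, 0.0008], 255], [[0, 0, 0], [0, 0, 0.0008], 255]])

```text
t: 15.6
eef_pos: [607.7, -279.9, 34.9]
tcp_rot: [3.141, -0.0, -0.16]
ft_force: [-2.8, 0.9, 7.2]
opening: 0.591
```

Contact at 7.2 N. Releasing.

>>> arm_command(targets=[[[0, 0, 0], [0, 0, 0], 90], [[0, 0, 0], [0, 0, 0], 50], [[0, 0, 0], [0, 0, 0], 30], [[0, 0, 0], [0, 0, 0], 30], [[0, 0, 0], [0, 0, 0], 30], [[0, 0, 0], [0, 0, 0], 30]])

```text
t: 16.2
eef_pos: [607.7, -279.9, 34.0]
tcp_rot: [3.142, 0.0, -0.16]
ft_force: [-0.5, 0.7, -0.1]
opening: 0.881
```

>>> arm_command(targets=[[[0, 0, 0], [0, 0, -0.015], 30], [[0, 0, 0], [0, 0, -0.04], 30], [[0, 0, 0], [0, 0, -0.075], 20], [[0, 0, 0], [0, 0, -0.11], 0], [[0, 0, 0], [0, 0, -0.145], 0], [[0, 0, 0], [0, 0, -0.17], 0], [[0, 0, 0], [0, 0, -0.17], 0], [[0, 0, 0], [0, 0, -0.17], 0]])

```text
t: 17.0
eef_pos: [607.6, -279.8, 205.1]
tcp_rot: [3.141, -0.001, -0.16]
ft_force: [0.6, 0.6, -0.6]
opening: 1.001
```

```bash
python3 go.py 446.9 -223.5 205 -0.084; python3 look.py scene 8; python3 look.py side 8
python3 - <<'E'
from h import *
a=cv2.imread('pics/scene8.png')[130:290,150:350];b=cv2.imread('pics/side8.png')[80:240,170:370]
cv2.imwrite('pics/c8.png',np.hstack([cv2.resize(a,None,fx=2,fy=2),cv2.resize(b,None,fx=2,fy=2)]))
E
```

```text
t 17.0 pos [ 607.6 -279.8  205.1] rot [ 3.141e+00 -1.200e-03 -1.600e-01] F [ 0.6  0.6 -0.6] open 1.001
rot [ 0.0006 -0.0012 -0.076 ] shift [-0.1676 -0.03   -0.0002]
```

View pics/c8.png

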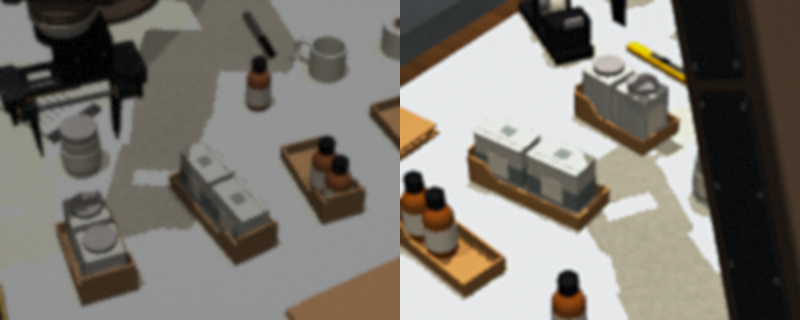

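The tin stands upright in its place (left crop (88,210), right crop (640,100)). Jar next.

>>> arm_command(targets=[[[0, 0, -0.076], [-0.1673, -0.0298, 0.0], 0], [[0, 0, -0.076], [-0.1673, -0.0298, 0.0], 0], [[0, 0, -0.076], [-0.1673, -0.0298, 0.0], 0], [[0, 0, -0.076], [-0.1673, -0.0298, 0.0], 0], [[0, 0, -0.076], [-0.1673, -0.0298, 0.025], 0], [[0, 0, -0.076], [-0.1673, -0.0298, 0.06], 0], [[0, 0, -0.076], [-0.1673, -0.0298, 0.08], 0], [[0, 0, -0.076], [-0.1673, -0.0298, 0.08], 0]])

```text
t: 17.9
eef_pos: [445.8, -222.9, 121.3]
tcp_rot: [-3.139, 0.005, -0.084]
ft_force: [-0.1, -0.3, -0.6]
opening: 0.999
```

```bash
python3 go.py 447.1 -223.8 31 -0.084;python3 look.py scene 9; python3 look.py side 9
python3 - <<'E'
from h import *
a=cv2.imread('pics/scene9.png')[130:260,130:290];b=cv2.imread('pics/side9.png')[100:230,250:410]
cv2.imwrite('pics/c9.png',np.hstack([cv2.resize(a,None,fx=2.5,fy=2.5),cv2.resize(b,None,fx=2.5,fy=2.5)]))
E
```

```text
t 17.9 pos [ 445.8 -222.9  121.3] rot [-3.1387  0.0052 -0.0841] F [-0.1 -0.3 -0.6] open 0.999
rot [-0.0029  0.0052 -0.0001] shift [0.0018 0.001  0.0903]
```

View pics/c9.png

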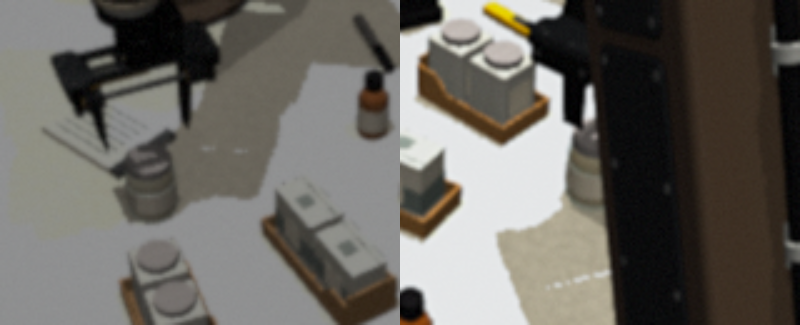

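```bash
python3 - <<'E'
from h import *
for n in ['scene','side','wrist']:
    t={'wrist':'1'}.get(n,'0');z=np.load(f'{n}{t}.npz');c=get_calibration(n);c['world_from_camera']=z['T']
    P=cloud(z['d'].astype(float),c)[z['d']>0]
    for y in (-290,-280,-270,-170,-160):
        q=P[(abs(P[:,0]-447)<18)&(abs(P[:,1]-y)<6)];print(n,y,len(q),np.percentile(q[:,2],[5,95]).round(1) if len(q) else '')
E
python3 go.py 447.1 -223.8 31 -0.084
```

```text
scene -290 31 [-4.5  2.6]
scene -280 36 [-4.8  4.3]
scene -270 32 [-5.2  2.7]
scene -170 30 [-4.8  3.2]
scene -160 33 [-3.4  3.9]
side -290 12 [-4.1 -0.6]
side -280 10 [-5.7 -0.3]
side -270 2 [-2.4 -1.8]
side -170 43 [-5.2 -0.3]
side -160 38 [-6.5 -0.6]
wrist -290 241 [-0.4  2.4]
wrist -280 246 [-0.4  2.3]
wrist -270 249 [-0.5  2.5]
wrist -170 81 [-0.5  2.1]
wrist -160 165 [-0.2  2.4]
t 18.0 pos [ 447.2 -223.8  123.9] rot [-3.141e+00  1.200e-03 -8.400e-02] F [ 0.9 -0.1  0.4] open 0.999
rot [-0.0006  0.0012 -0.    ] shift [0.0001 0.0001 0.0929]
```

Clear bench on both sides. Descending to grip the jar.

>>> arm_command(targets=[[[0, 0, 0], [0, 0, 0.03], 0], [[0, 0, 0], [0, 0, 0.06], 0], [[0, 0, 0], [0, 0, 0.085], 0], [[0, 0, 0], [0, 0, 0.093], 0], [[0, 0, 0], [0, 0, 0.093], 0], [[0, 0, 0], [0, 0, 0.093], 40], [[0, 0, 0], [0, 0, 0.093], 70], [[0, 0, 0], [0, 0, 0.093], 90]])

```text
t: 18.8
eef_pos: [447.7, -224.1, 32.1]
tcp_rot: [3.141, -0.002, -0.084]
ft_force: [-0.4, -0.5, -0.6]
opening: 0.804
```

>>> arm_command(targets=[[[0, 0, 0], [0, 0, 0], 255], [[0, 0, 0], [0, 0, 0], 255], [[0, 0, 0], [0, 0, 0], 255], [[0, 0, 0], [0, 0, 0], 255], [[0, 0, 0], [0, 0, 0], 255]])

```text
t: 19.3
eef_pos: [447.3, -223.9, 31.5]
tcp_rot: [3.141, -0.0, -0.084]
ft_force: [-0.4, 0.9, 6.5]
opening: 0.65
```

>>> arm_command(targets=[[[0, 0, 0], [0, 0, -0.01], 255], [[0, 0, 0], [0, 0, -0.03], 255], [[0, 0, 0], [0, 0, -0.06], 255], [[0, 0, 0], [0, 0, -0.095], 255], [[0, 0, 0], [0, 0, -0.13], 255], [[0, 0, 0], [0, 0, -0.15], 255], [[0, 0, 0], [0, 0, -0.15], 255], [[0, 0, 0], [0, 0, -0.15], 255]])

```text
t: 20.1
eef_pos: [446.9, -223.6, 180.7]
tcp_rot: [3.142, 0.0, -0.084]
ft_force: [0.0, 0.5, -2.0]
opening: 0.646
```

```bash
python3 go.py 610.5 280 180 -0.084
```

```text
t 20.1 pos [ 446.9 -223.6  180.7] rot [ 3.1416e+00  1.0000e-04 -8.4000e-02] F [ 0.   0.5 -2. ] open 0.646
rot [0.     0.0001 0.    ] shift [ 0.1208 -0.5155  0.0007]
```

>>> arm_command(targets=[[[0, 0, 0], [0.003, -0.012, 0], 255], [[0, 0, 0], [0.01, -0.042, 0], 255], [[0, 0, 0], [0.019, -0.08, 0], 255], [[0, 0, 0], [0.028, -0.12, 0], 255], [[0, 0, 0], [0.037, -0.16, 0], 255], [[0, 0, 0], [0.047, -0.2, 0], 255], [[0, 0, 0], [0.056, -0.24, 0], 255], [[0, 0, 0], [0.064, -0.275, 0], 255]])

```text
t: 20.9
eef_pos: [533.7, 47.7, 179.5]
tcp_rot: [3.142, 0.003, -0.083]
ft_force: [0.8, -0.8, -1.9]
opening: 0.648
```

>>> arm_command(targets=[[[0, 0, 0], [0.008, -0.033, 0], 255], [[0, 0, 0], [0.017, -0.073, 0], 255], [[0, 0, 0], [0.026, -0.113, 0], 255], [[0, 0, 0], [0.035, -0.15, 0], 255], [[0, 0, 0], [0.043, -0.183, 0], 255], [[0, 0, 0], [0.05, -0.212, 0], 255], [[0, 0, 0], [0.055, -0.232, 0], 255], [[0, 0, 0], [0.057, -0.24, 0], 255]])

```text
t: 21.7
eef_pos: [610.2, 281.6, 178.8]
tcp_rot: [3.141, 0.003, -0.082]
ft_force: [-0.3, 0.2, -1.8]
opening: 0.652
```

>>> arm_command(targets=[[[0, 0, 0], [0, 0, 0], 255], [[0, 0, 0], [0, 0, 0], 255], [[0, 0, 0], [0, 0, 0], 255], [[0, 0, 0], [0, 0, 0], 255]])

```text
t: 22.1
eef_pos: [611.0, 278.3, 181.2]
tcp_rot: [3.141, 0.0, -0.085]
ft_force: [-0.1, -0.3, -1.8]
opening: 0.647
```

```bash
python3 look.py wrist 10;python3 go.py 610.5 280 60 -0.084; python3 meas.py wrist10 682 273 40 80 95
python3 - <<'E'
from h import *
z=np.load('wrist10.npz');c=get_calibration('wrist');c['world_from_camera']=z['T']
P=cloud(z['d'].astype(float),c);ok=z['d']>0
hsv=cv2.cvtColor(z['im'],cv2.COLOR_BGR2HSV)
br=ok&(hsv[...,0]<22)&(hsv[...,1]>90)&(P[...,2]>18)&(P[...,2]<30)&(abs(P[...,1]-275)<70)&(P[...,0]>520)&(P[...,0]<740)
q=P[br][:,:2]; yaw=-.084; n=np.array([-np.sin(yaw),np.cos(yaw)]);w=q@n;print(np.percentile(w,[2,98]).round(1),np.percentile(w,[2,98]).mean(),'exp',np.array([610,280])@n)
E
```

```text
t 22.15 pos [611.  278.5 181.3] rot [ 3.1415e+00 -2.0000e-04 -8.4900e-02] F [-0.3 -0.3 -2.6] open 0.65
rot [ 0.0001 -0.0002 -0.0009] shift [-0.0007 -0.0015  0.1213]
wrist10 3017 z 88.1 rect [682.1 274.2] [55.7 55.5] 85.02 circ [681.9 274. ] 28.4 mean [682.4 274. ]
[288.  374.1] 331.06018552199055 exp 330.1925037288572
```

View pics/wrist10.png

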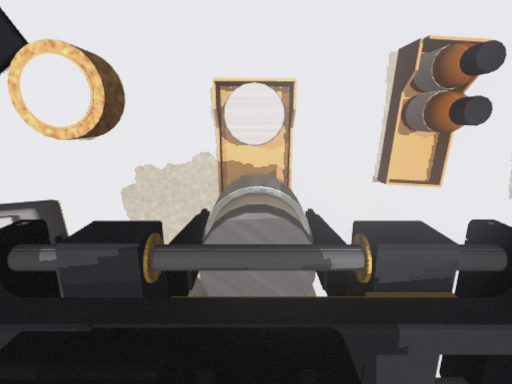

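The packed jar at (254,113) measures (682.1,274.1), giving an origin of about (610.3,280.3). Correcting for that and lowering.

>>> arm_command(targets=[[[0, 0, 0], [-0.0008, -0.0017, 0.01], 255], [[0, 0, 0], [-0.0008, -0.0017, 0.035], 255], [[0, 0, 0], [-0.0008, -0.0017, 0.06], 255], [[0, 0, 0], [-0.0008, -0.0017, 0.085], 255], [[0, 0, 0], [-0.0008, -0.0017, 0.105], 255], [[0, 0, 0], [-0.0008, -0.0017, 0.116], 255], [[0, 0, 0], [-0.0008, -0.0017, 0.116], 255], [[0, 0, 0], [-0.0008, -0.0017, 0.116], 255]])

```text
t: 22.95
eef_pos: [610.7, 281.0, 65.5]
tcp_rot: [-3.141, -0.001, -0.084]
ft_force: [-0.2, 0.1, -1.7]
opening: 0.649
```

```bash
python3 go.py 610.3 280.3 35.5 -0.084; python3 look.py scene 11; python3 -c "
import cv2;i=cv2.imread('pics/scene11.png')[100:240,260:440];cv2.imwrite('pics/scene11c.png',cv2.resize(i,None,fx=4,fy=4))"
```

```text
t 22.95 pos [610.7 281.   65.5] rot [-3.1414e+00 -6.0000e-04 -8.4100e-02] F [-0.2  0.1 -1.7] open 0.649
rot [-0.0002 -0.0006 -0.0001] shift [-0.0003  0.0008  0.03  ]
```

View pics/scene11c.png

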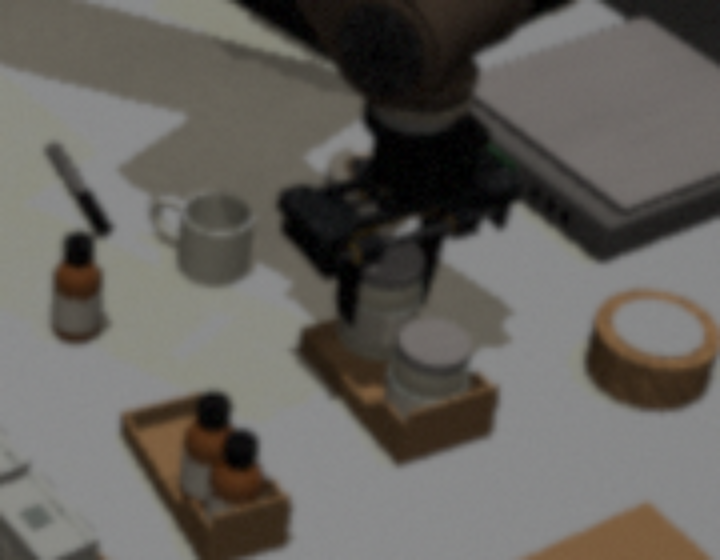

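The jar at crop (380,305) is over its place, clear of the packed jar and the cup. Lowering.

>>> arm_command(targets=[[[0, 0, 0], [-0.0002, 0.0004, 0.008], 255], [[0, 0, 0], [-0.0002, 0.0004, 0.016], 255], [[0, 0, 0], [-0.0002, 0.0004, 0.022], 255], [[0, 0, 0], [-0.0002, 0.0004, 0.026], 255], [[0, 0, 0], [-0.0002, 0.0004, 0.0285], 255], [[0, 0, 0], [-0.0002, 0.0004, 0.0295], 255], [[0, 0, 0], [-0.0002, 0.0004, 0.0295], 255], [[0, 0, 0], [-0.0002, 0.0004, 0.0295], 255]])

```text
t: 23.8
eef_pos: [610.2, 280.7, 35.7]
tcp_rot: [-3.142, -0.0, -0.084]
ft_force: [-0.9, 0.0, -2.8]
opening: 0.649
```

>>> arm_command(targets=[[[0, 0, 0], [0, 0, 0.0004], 255], [[0, 0, 0], [0, 0, 0.0008], 255], [[0, 0, 0], [0, 0, 0.0008], 255]])

```text
t: 24.1
eef_pos: [610.1, 280.6, 34.8]
tcp_rot: [3.142, -0.0, -0.084]
ft_force: [-0.4, -1.7, -2.5]
opening: 0.649
```

>>> arm_command(targets=[[[0, 0, 0], [0, 0, 0.0004], 255], [[0, 0, 0], [0, 0, 0.0007], 255], [[0, 0, 0], [0, 0, 0.0007], 255]])

```text
t: 24.4
eef_pos: [610.2, 280.6, 34.5]
tcp_rot: [-3.142, -0.0, -0.084]
ft_force: [-2.1, -0.9, 6.3]
opening: 0.648
```

>>> arm_command(targets=[[[0, 0, 0], [0, 0, 0], 75], [[0, 0, 0], [0, 0, 0], 40], [[0, 0, 0], [0, 0, 0], 15], [[0, 0, 0], [0, 0, 0], 15], [[0, 0, 0], [0, 0, 0], 15], [[0, 0, 0], [0, 0, 0], 15]])

```text
t: 25.0
eef_pos: [610.1, 280.6, 33.9]
tcp_rot: [3.141, 0.0, -0.084]
ft_force: [-0.3, 0.0, -0.6]
opening: 0.939
```

>>> arm_command(targets=[[[0, 0, 0], [0, 0, -0.015], 15], [[0, 0, 0], [0, 0, -0.04], 15], [[0, 0, 0], [0, 0, -0.075], 10], [[0, 0, 0], [0, 0, -0.11], 0], [[0, 0, 0], [0, 0, -0.145], 0], [[0, 0, 0], [0, 0, -0.17], 0], [[0, 0, 0], [0, 0, -0.17], 0], [[0, 0, 0], [0, 0, -0.17], 0]])

```text
t: 25.8
eef_pos: [610.0, 280.6, 205.0]
tcp_rot: [-3.141, -0.001, -0.084]
ft_force: [-0.4, 0.1, -0.5]
opening: 1.0
```

```bash
python3 go.py 451.7 92.5 205 -0.144; python3 look.py scene 12; python3 look.py side 12
python3 - <<'E'
from h import *
a=cv2.imread('pics/scene12.png')[110:270,230:430];b=cv2.imread('pics/side12.png')[160:320,90:290]
cv2.imwrite('pics/c12.png',np.hstack([cv2.resize(a,None,fx=2,fy=2),cv2.resize(b,None,fx=2,fy=2)]))
E
```

```text
t 25.8 pos [610.  280.6 205. ] rot [-3.1412e+00 -1.2000e-03 -8.4000e-02] F [-0.4  0.1 -0.5] open 1.0
rot [-0.0005 -0.0012  0.06  ] shift [-1.420e-01  2.007e-01 -2.000e-04]
```

View pics/c12.png

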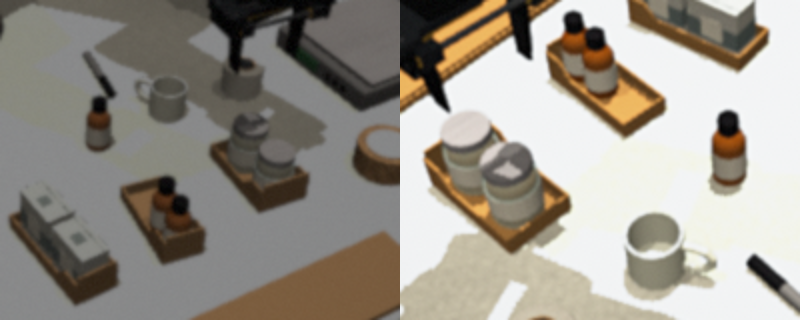

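The jar stands in its place (left crop (250,140), right crop (510,185)). Bottle next.

>>> arm_command(targets=[[[0, 0, 0.06], [-0.142, 0.2007, 0.0], 0], [[0, 0, 0.06], [-0.142, 0.2007, 0.0], 0], [[0, 0, 0.06], [-0.142, 0.2007, 0.0], 0], [[0, 0, 0.06], [-0.142, 0.2007, 0.0], 0], [[0, 0, 0.06], [-0.142, 0.2007, 0.0], 0], [[0, 0, 0.06], [-0.142, 0.2007, 0.025], 0], [[0, 0, 0.06], [-0.142, 0.2007, 0.05], 0], [[0, 0, 0.06], [-0.142, 0.2007, 0.07], 0]])

```text
t: 26.7
eef_pos: [451.0, 92.1, 132.5]
tcp_rot: [3.141, 0.002, -0.145]
ft_force: [0.9, -0.4, 0.3]
opening: 1.0
```

>>> arm_command(targets=[[[0, 0, 0], [0, 0, 0], 0], [[0, 0, 0], [0, 0, 0], 0], [[0, 0, 0], [0, 0, 0], 0]])

```text
t: 27.0
eef_pos: [452.1, 92.6, 134.7]
tcp_rot: [-3.142, -0.001, -0.144]
ft_force: [0.2, -0.3, -0.1]
opening: 1.0
```

```bash
python3 go.py 452 92.5 30 -0.144;python3 look.py scene 13; python3 look.py side 13
python3 - <<'E'
from h import *
a=cv2.imread('pics/scene13.png')[110:240,200:360];b=cv2.imread('pics/side13.png')[160:290,180:340]
cv2.imwrite('pics/c13.png',np.hstack([cv2.resize(a,None,fx=2.5,fy=2.5),cv2.resize(b,None,fx=2.5,fy=2.5)]))
E
```

```text
t 27.0 pos [452.1  92.6 134.7] rot [-3.1415e+00 -7.0000e-04 -1.4390e-01] F [ 0.2 -0.3 -0.1] open 1.0
rot [-0.0001 -0.0007  0.0001] shift [-2.000e-04  1.000e-04  1.047e-01]
```

View pics/c13.png

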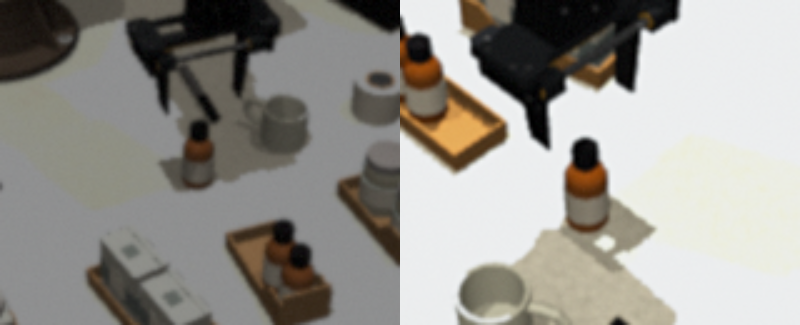

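>>> arm_command(targets=[[[0, 0, 0], [0, 0, 0.03], 0], [[0, 0, 0], [0, 0, 0.06], 0], [[0, 0, 0], [0, 0, 0.085], 0], [[0, 0, 0], [0, 0, 0.1], 0], [[0, 0, 0], [0, 0, 0.105], 0], [[0, 0, 0], [0, 0, 0.105], 40], [[0, 0, 0], [0, 0, 0.105], 100], [[0, 0, 0], [0, 0, 0.105], 130]])

```text
t: 27.9
eef_pos: [452.3, 92.6, 30.0]
tcp_rot: [-3.141, -0.002, -0.144]
ft_force: [-1.0, 0.8, -0.2]
opening: 0.806
```

>>> arm_command(targets=[[[0, 0, 0], [0, 0, 0], 255], [[0, 0, 0], [0, 0, 0], 255], [[0, 0, 0], [0, 0, 0], 255], [[0, 0, 0], [0, 0, 0], 255], [[0, 0, 0], [0, 0, 0], 255], [[0, 0, 0], [0, 0, 0], 255]])

```text
t: 28.5
eef_pos: [451.8, 92.5, 29.1]
tcp_rot: [3.141, -0.0, -0.144]
ft_force: [0.1, 0.1, 1.7]
opening: 0.433
```

>>> arm_command(targets=[[[0, 0, 0], [0, 0, -0.01], 255], [[0, 0, 0], [0, 0, -0.03], 255], [[0, 0, 0], [0, 0, -0.06], 255], [[0, 0, 0], [0, 0, -0.095], 255], [[0, 0, 0], [0, 0, -0.13], 255], [[0, 0, 0], [0, 0, -0.15], 255], [[0, 0, 0], [0, 0, -0.15], 255], [[0, 0, 0], [0, 0, -0.15], 255]])

```text
t: 29.3
eef_pos: [451.4, 92.5, 179.1]
tcp_rot: [3.142, -0.0, -0.144]
ft_force: [-0.2, 0.2, -1.2]
opening: 0.439
```

```bash
python3 go.py 617 86 180 -0.144
```

```text
t 29.3 pos [451.4  92.5 179.1] rot [ 3.1416e+00 -4.0000e-04 -1.4400e-01] F [-0.2  0.2 -1.2] open 0.439
rot [ 0.     -0.0004  0.    ] shift [ 0.1648 -0.0173 -0.0008]
```

Opening 0.439 (41.7 mm) and -1.2 N, so the bottle is held. Moving over its tray.

>>> arm_command(targets=[[[0, 0, 0], [0.012, -0.001, 0], 255], [[0, 0, 0], [0.035, -0.004, 0], 255], [[0, 0, 0], [0.063, -0.007, 0], 255], [[0, 0, 0], [0.092, -0.01, 0], 255], [[0, 0, 0], [0.12, -0.013, 0], 255], [[0, 0, 0], [0.145, -0.015, 0], 255], [[0, 0, 0], [0.16, -0.017, 0], 255], [[0, 0, 0], [0.165, -0.017, 0], 255]])

```text
t: 30.1
eef_pos: [618.8, 85.4, 176.9]
tcp_rot: [3.141, 0.002, -0.144]
ft_force: [-0.3, -0.1, -0.8]
opening: 0.438
```

>>> arm_command(targets=[[[0, 0, 0], [0, 0, 0], 255], [[0, 0, 0], [0, 0, 0], 255], [[0, 0, 0], [0, 0, 0], 255], [[0, 0, 0], [0, 0, 0], 255]])

```text
t: 30.5
eef_pos: [617.1, 85.8, 179.3]
tcp_rot: [3.142, -0.0, -0.144]
ft_force: [0.1, -0.2, -1.1]
opening: 0.436
```

```bash
python3 look.py wrist 14;python3 go.py 617 86 60 -0.144; python3 meas.py wrist14 668 79 21 92 104;python3 meas.py wrist14 712 72 21 92 104
python3 - <<'E'
from h import *
z=np.load('wrist14.npz');c=get_calibration('wrist');c['world_from_camera']=z['T']
P=cloud(z['d'].astype(float),c);ok=z['d']>0
hsv=cv2.cvtColor(z['im'],cv2.COLOR_BGR2HSV)
br=ok&(hsv[...,0]<22)&(hsv[...,1]>90)&(P[...,2]>20)&(P[...,2]<29)&(abs(P[...,1]-80)<60)&(P[...,0]>520)&(P[...,0]<740)
q=P[br][:,:2]; yaw=-.144; n=np.array([-np.sin(yaw),np.cos(yaw)]);w=q@n;print(np.percentile(w,[2,98]).round(1),np.percentile(w,[2,98]).mean(),'exp',np.array([617,86])@n)
E
```

```text
t 30.55 pos [617.2  85.8 179.3] rot [ 3.1416e+00 -2.0000e-04 -1.4390e-01] F [ 0.3 -0.7  0.1] open 0.436
rot [ 0.     -0.0002  0.0001] shift [-0.0003 -0.0002  0.1193]
wrist14 647 z 100.0 rect [668.1  78. ] [24.3 24.7] 81.58 circ [668.1  77.9] 12.9 mean [668.4  77.9]
wrist14 742 z 100.1 rect [711.6  71.8] [25.1 24.9] 47.27 circ [711.7  71.7] 12.9 mean [711.6  71.8]
[140.2 206.4] 173.29733379028352 exp 173.65115121647446
```

View pics/wrist14.png

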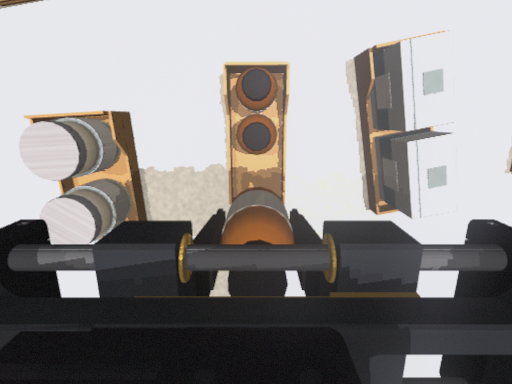

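The packed bottles' caps (256,88) and (256,134) put the place origin at (616.6,85.4), within 1 mm of the TCP. Lowering.

>>> arm_command(targets=[[[0, 0, 0], [-0.0005, 0.0002, 0.01], 255], [[0, 0, 0], [-0.0005, 0.0002, 0.035], 255], [[0, 0, 0], [-0.0005, 0.0002, 0.06], 255], [[0, 0, 0], [-0.0005, 0.0002, 0.085], 255], [[0, 0, 0], [-0.0005, 0.0002, 0.105], 255], [[0, 0, 0], [-0.0005, 0.0002, 0.117], 255], [[0, 0, 0], [-0.0005, 0.0002, 0.117], 255], [[0, 0, 0], [-0.0005, 0.0002, 0.117], 255]])

```text
t: 31.35
eef_pos: [617.2, 85.5, 62.4]
tcp_rot: [3.142, -0.0, -0.144]
ft_force: [-0.3, -0.9, -1.1]
opening: 0.437
```

```bash
python3 go.py 616.6 85.4 33 -0.144; python3 look.py scene 15; python3 -c "
import cv2;i=cv2.imread('pics/scene15.png')[120:260,220:400];cv2.imwrite('pics/scene15c.png',cv2.resize(i,None,fx=4,fy=4))"
```

```text
t 31.35 pos [617.2  85.5  62.4] rot [ 3.1416e+00 -4.0000e-04 -1.4400e-01] F [-0.3 -0.9 -1.1] open 0.437
rot [ 0.     -0.0004  0.    ] shift [-0.0006  0.0002  0.0294]
```

View pics/scene15c.png

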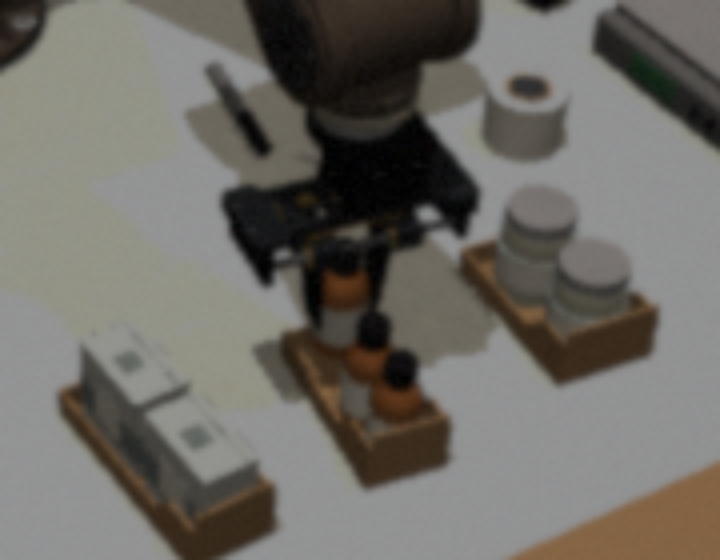

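>>> arm_command(targets=[[[0, 0, 0], [-0.0005, 0, 0.008], 255], [[0, 0, 0], [-0.0005, 0, 0.016], 255], [[0, 0, 0], [-0.0005, 0, 0.022], 255], [[0, 0, 0], [-0.0005, 0, 0.026], 255], [[0, 0, 0], [-0.0005, 0, 0.028], 255], [[0, 0, 0], [-0.0005, 0, 0.029], 255], [[0, 0, 0], [-0.0005, 0, 0.029], 255], [[0, 0, 0], [-0.0005, 0, 0.029], 255]])

```text
t: 32.2
eef_pos: [616.6, 85.6, 33.2]
tcp_rot: [3.142, -0.0, -0.144]
ft_force: [1.8, -0.6, -1.0]
opening: 0.437
```

>>> arm_command(targets=[[[0, 0, 0], [0, 0, 0.0004], 255], [[0, 0, 0], [0, 0, 0.0008], 255], [[0, 0, 0], [0, 0, 0.0008], 255]])

```text
t: 32.5
eef_pos: [616.5, 85.6, 32.3]
tcp_rot: [3.141, -0.0, -0.144]
ft_force: [0.1, 0.4, 0.1]
opening: 0.438
```

>>> arm_command(targets=[[[0, 0, 0], [0, 0, 0.0004], 255], [[0, 0, 0], [0, 0, 0.0006], 255], [[0, 0, 0], [0, 0, 0.0006], 255]])

```text
t: 32.8
eef_pos: [616.6, 85.6, 32.1]
tcp_rot: [3.142, -0.0, -0.144]
ft_force: [-1.4, -0.9, 5.4]
opening: 0.439
```

Contact at 5.4 N. Releasing, then rising.

>>> arm_command(targets=[[[0, 0, 0], [0, 0, 0], 120], [[0, 0, 0], [0, 0, 0], 80], [[0, 0, 0], [0, 0, 0], 50], [[0, 0, 0], [0, 0, 0], 50], [[0, 0, 0], [0, 0, 0], 50], [[0, 0, 0], [0, 0, 0], 50]])

```text
t: 33.4
eef_pos: [616.5, 85.6, 31.6]
tcp_rot: [3.141, 0.0, -0.144]
ft_force: [0.2, -0.5, 0.1]
opening: 0.797
```

>>> arm_command(targets=[[[0, 0, 0], [0, 0, -0.015], 50], [[0, 0, 0], [0, 0, -0.04], 50], [[0, 0, 0], [0, 0, -0.075], 20], [[0, 0, 0], [0, 0, -0.11], 0], [[0, 0, 0], [0, 0, -0.145], 0], [[0, 0, 0], [0, 0, -0.18], 0], [[0, 0, 0], [0, 0, -0.2], 0], [[0, 0, 0], [0, 0, -0.2], 0]])

```text
t: 34.2
eef_pos: [617.3, 85.7, 235.9]
tcp_rot: [-3.141, -0.006, -0.144]
ft_force: [-0.4, 0.2, -0.9]
opening: 0.999
```

>>> arm_command(targets=[[[0, 0, 0], [-0.1, 0, 0], 0], [[0, 0, 0], [-0.1, 0, 0], 0], [[0, 0, 0], [-0.1, 0, 0], 0], [[0, 0, 0], [-0.1, 0, 0], 0], [[0, 0, 0], [-0.1, 0, 0], 0]])

```text
t: 34.7
eef_pos: [518.4, 99.9, 231.7]
tcp_rot: [-3.142, -0.001, -0.144]
ft_force: [-0.4, 0.5, -0.2]
opening: 0.999
```

```bash
python3 go.py 517 99 232 -0.144; for n in scene side wrist; do python3 look.py $n 20; done
for t in scene20 side20 wrist20; do echo; 
python3 meas.py $t 610 280 34 76 95; python3 meas.py $t 682 274 34 76 95
python3 meas.py $t 608 -280 32 83 98;python3 meas.py $t 673 -290 32 83 98
python3 meas.py $t 603 -88 42 72 90; python3 meas.py $t 693 -84 46 72 90
python3 meas.py $t 617 85 20 92 106;python3 meas.py $t 668 78 20 92 106
python3 meas.py $t 432 243 45 50 65; done 2>&1 | grep -v -i trace
python3 - <<'E'
from h import *
a=cv2.imread('pics/scene20.png')[100:320,150:420];b=cv2.imread('pics/side20.png')[80:380,80:350]
cv2.imwrite('pics/c20.png',np.hstack([cv2.resize(a,(400,326)),cv2.resize(b,(400,444))[:326]]))
E
```

```text
t 34.7 pos [518.4  99.9 231.7] rot [-3.1416e+00 -7.0000e-04 -1.4410e-01] F [-0.4  0.5 -0.2] open 0.999
rot [-0.     -0.0007 -0.0001] shift [-0.0012  0.0011 -0.0003]

scene20 198 z 86.0 rect [611.8 280.7] [54.4 62.2] 51.62 circ [609.4 278.1] 31.3 mean [614.1 277.6]
scene20 209 z 86.2 rect [684.1 275.4] [54.9 61.8] 18.14 circ [681.3 274.4] 32.8 mean [687.2 271.9]
scene20 187 z 90.3 rect [ 610.4 -281.4] [48.6 50.4] 83.47 circ [ 612.5 -280.3] 31.6 mean [ 611.1 -281.5]
scene20 209 z 90.0 rect [ 676.2 -289.6] [54.4 53.8] 79.06 circ [ 677.8 -285.4] 32.8 mean [ 677.  -289.4]
scene20 339 z 80.4 rect [604.3 -87.2] [82.6 48.9] 2.37 circ [604.8 -87.6] 45.2 mean [606.7 -88.7]
scene20 392 z 80.7 rect [693.8 -82.1] [84.5 48.9] 3.22 circ [693.7 -81.9] 45.8 mean [697.3 -84.2]
scene20 50 z 97.8 rect [616.8  84.8] [24.1 26.1] 59.52 circ [618.2  85. ] 14.1 mean [618.8  83.9]
scene20 49 z 98.6 rect [670.  78.] [23.4 24.7] 56.63 circ [670.7  78.8] 13.4 mean [671.7  77.9]
scene20 104 z 55.1 rect [431.3 243. ] [62.5 73.8] 80.32 circ [429.2 236.9] 41.0 mean [434.4 242. ]

side20 462 z 83.6 rect [607.1 280.6]
[... 1666 characters left out ...]
],1),np.round(r[1],1),round(r[2],2),'circ',np.round(cc[0],1),round(cc[1],1),'mean',q[:,:2].mean(0).round(1))
  ret = um.true_divide(
wrist20 0 z nan rect [0. 0.] [0. 0.] 0.0 circ [0. 0.] 0.0 mean [nan nan]
wrist20 3650 z 82.2 rect [602.9 -88.5] [79.9 47.4] 2.61 circ [602.9 -88.1] 45.5 mean [604.  -86.2]
wrist20 1454 z 82.2 rect [668.6 -84.4] [32.4 47.9] 2.46 circ [668.8 -84.3] 27.7 mean [665.  -81.5]
wrist20 503 z 100.1 rect [614.8  84.3] [23.9 25.3] 80.76 circ [614.9  84.4] 12.9 mean [614.8  84.4]
wrist20 615 z 100.1 rect [667.8  77.8] [25.2 24.6] 55.3 circ [668.   77.7] 12.9 mean [667.3  77.9]
wrist20 52 z 52.3 rect [427.9 228.1] [81.6 38.6] 17.97 circ [425.1 236.9] 41.1 mean [404.5 228.2]
```

View pics/c20.png

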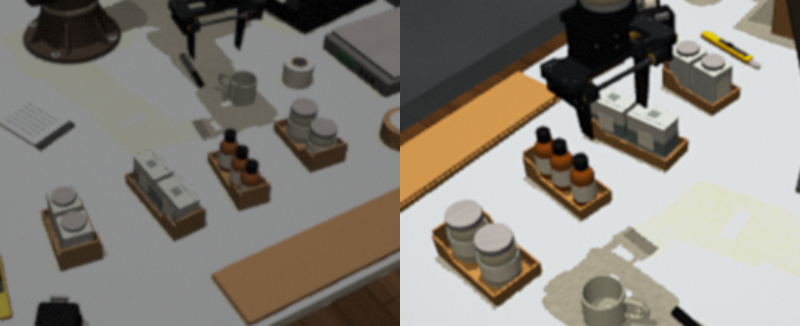

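View pics/wrist20.png

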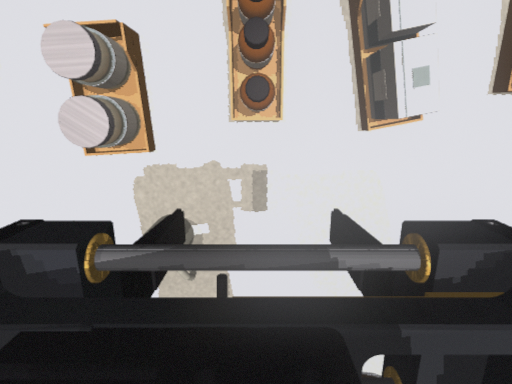

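All four stand upright at the same height as their packed neighbours. Measured spacing to the stock is jar 73 mm (72 nominal), tin 66-68 (66), carton about 90 (90) and bottle 53 (52). The cup is within 2 mm of where it started and the roll looks unmoved. Handing in.

```bash
python3 -c "
from cell import env
print(env.state()['t'], abs(env.state()['qvel']).max()); print(env.job_done()); print(env.state()['t'])"
```

```text
34.85 0.004314894746597234
the job is handed in; nothing more can be done
None
the job is handed in; nothing more can be done
```

I placed the carton, tin, jar and bottle, in that order, each upright in the empty place of its own tray, and handed the job in at about 35 s. Each was lowered until light contact (5–7 N on the wrist) before I released it.

- **Fit:** The last camera checks put each stray within about 3 mm of its place's middle. Each stood as tall as the packed stock beside it, to within about 1 mm.
- **Cup and roll:** The cup measured within 2 mm of where it started. The roll I judged by eye only, and it looked unmoved.
- **Disagreements:** The scene and side cameras differed by 5–7 mm along x, so I averaged them and set the final offsets from the wrist camera. That camera could not see the tin in the last check, so the tin relies on the other two. The side camera's last reading of the packed carton was partly blocked by the gripper, so I did not use it.

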